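# Lay out the watch inspector's kit tray

## Robot

A 6-joint arm with a two-finger parallel gripper is mounted at the origin on the work surface. World frame = base frame: x ahead of the robot, y to its left, z up, the work surface at z = 0. Lengths are in m, angles in rad, forces in N, time in s.
With the tool pointing down it reaches from about 0.375 to 0.9 m from the base axis. Payload 3.1 kg.
Tool frame: the origin (TCP) lies at the very end of the fingers, on their centre line; the grasp point (between the pads) lies 19 mm behind it (grip_depth is the distance from the TCP to the grasp point, in m); z points along the fingers, y is the line along which they close (so a half turn about z gives the same grasp; the last joint's range is limited). The gripper opens to 85 mm and grips with 20 to 120 N. Pads are 22 mm wide; open, the fingers measure 114 mm over their backs; the gripper's body (76 mm by 85 mm) begins 54 mm behind the grasp point. The pads swing forward as they close: fully open they stand 13 mm farther back than shut.
Start: joints at [-1.353, 0.527, 1.433, -0, 1.181, -0.178], TCP at [0.242, -0.576, 0.2] pointing down, gripper open.
Joint ranges: [-3.08, 3.08], [-0.75, 2.2], [0.22, 2.44], [-1.43, 4.57], [0, 2.65], [-2.85, 2.85]. Speed limits (rad/s): [2.79, 2.79, 3.14, 3.14, 3.14, 3.14].

## Interface

Orientations are given as a unit quaternion [x, y, z, w].
In Python, from station import * gives the robot as it stands.
- The arm moves only by the tool apply_moves, never from a script. Its argument "plan" is a list of rows, each a list of 7 numbers: the shift along the tool's x, y, z in m, then the turn, a rotation vector about the tool's x, y, z in rad, then the gripper command: -1 is fully open, 1 is shut, values between are in proportion. In form: [[dx, dy, dz, wx, wy, wz, jaw], ...]. A call has 1 to 8 rows; each row shifts and turns the commanded pose from where the row before left it, along the tool's axes as they then stand; what a row does not reach is not made up. A row lasts 1/8 s, in which the tool goes at most 62.5 mm and 10.7 degrees, less where a joint would pass 70% of its speed; a pose out of reach is approached as far as the arm can. A call is refused whole if a number of a shift passes 0.0625 or a number of a turn 0.188, either way. A call with a gripper value outside its range is refused whole. The fingers move at their own pace and stop on an object; "force" is the grip in N (left out, the last holds). Time passes only in rows, so rows that do not move let the fingers close. It gives the time, the measured TCP pose, the force, the opening and the grip force at its end, in the units of the state.
- sense(): the state, without advancing time (a new reading comes with each control period).
- snapshot(name): name is "scene" or "side" or "wrist"; returns the picture (420x560x3 uint8, red, green, blue); there is no depth.
- calibration(name): a dict with "camera_matrix" (3x3 intrinsics, pixels), "k1" (the pictures are not rectified: a ray, as slopes to the right and down, at radius r is drawn at 1 + k1 r^2 times it, then the intrinsics apply), "R" (3x3) and "t" (3): a world point X has camera coordinates R X + t; the wrist camera has in their place "mount" (4x4, takes a point from camera to tool coordinates, whose origin is the TCP and whose axes are the flange's). Camera axes: x right, y down, z forward; pixel columns grow to the right and rows downward; lengths in m; the calibration is good to about 2 mm. A picture is of the moment at which its call begins: read the wrist's pose just before it. calibration takes no time and is no camera call.
- sign_off(): hands the job in; it is judged then, once.
The state is a dict: "t": time; "q": joint angles; "qd": joint speeds; "tau": joint torques, N m; "tcp_pos": TCP position; "tool_rot": TCP orientation; "force": force on the tool from outside, world axes, zero at the start; "ft_torque": the same for the moment, N m; "finger_gap": opening from 0.0 (shut) to 1.0 (fully open); "gripper_force": force on a finger pad.
Only numpy, scipy, OpenCV 4.12 (cv2) and the standard library are available. Lean on these libraries where they do the work, as an engineer would, in place of code of your own. Each camera call takes 0.05 s, during which the arm holds its last target. There are 200 camera calls.

## Task

With the pull hook in hand, hook the tray's loop and drag the kit tray out from under the camera head until it stands about 6 cm clear of the head, then stand the hook back on its grey pad; do not touch the tray itself with the gripper or arm until it is out. Lay every instrument that is there flat in its own lane across the tray, in order of use from the loop end: screwdriver, tweezers, probe, spatula, mirror, handles on the robot's side, leaving the lane of a missing one empty. Do not bump the camera head or shift the cassettes, lens cap or dish.

Things in the scene. Friction and masses are not known exactly. Their poses are not given: they have to be found in the camera images.
- station: inspection station, fixed; origin on the desk under the centre of the camera head. The tray comes out along station -y (roughly world -y). Two guide rails (14 high, 12 wide, 180 long) lie on the desk under the head, inner faces at station x = -76 and +76.
- camera_head: black box-shaped camera head with orange labels, 210 (x) x 180 (y) x 130 high, fixed 71 above the desk over the rails; origin and axes as the station's (on the desk under its centre), so its front face, where the tray comes out, is at station y = -90. A black arm carries it from a post at station y = +500.
- tray: loose kit tray, blue rim, white floor, 144 (x) x 276 (y) x 18 high, 0.45 kg, at the start partly under the head with its loop end sticking out; it slides on the desk. Origin: centre of its underside; y along its length, loop at its -y end, x across, -x the robot's side. Floor top 4 above the desk, walls 4 thick.
- lanes (a point): middle of the tray floor (tray x 0, y 0, z 4). Five lanes run across the tray (along x), centred at tray y = -96, -48, 0, +48, +96, first to fifth, the first beside the loop. Teeth part them at tray y = -120, -72, -24, 24, 72, 120: 4 wide, 12 above the floor, standing 20 in from each long wall; between the two rows of teeth the floor is open.
- loop (a point): centre of the opening of the steel pull loop on the tray's -y end (tray x 0, y -154, z 12). The loop is a level U of 7 mm round bar; clear opening 37 (x) x 31 (y); bars 8.5 to 15.5 above the desk; outer bar at tray y = -173.
- hook: loose pull hook, 0.25 kg, standing on its sole. Origin: centre of the sole's underside. Steel sole 50 (x) x 100 (y) x 5; orange upright grip 20 wide (x) x 90 long (y), from 5 to 45 above the underside: pinch it across x. A shank of 8 mm bar runs from it to hook +y, axis 32 above the underside, to the turned-down tip.
- hook_tip (a point): lower end of the hook's turned-down tip, 8 mm round: hook x 0, y 160, z 4. With the sole at desk height the tip reaches down through the loop; raise the hook 20 or more to clear the loop.
- pad: thin grey pad (80 x 130, 1 high, a mere marking) on the desk where the hook's sole stands; origin at its centre, long side and hook along its y
- screwdriver: screwdriver: yellow handle, steel blade. 120 long, about 45 g, starts on the thin blue mat (a mere marking), tip away from the robot. Origin: mid-length on its axis, 6 above what it lies on; x towards the tip. Handle 80 long (x -60 to +20), 14 wide, 12 thick; grip it near x = -15, across its width. It may be absent.
- screwdriver_tip (a point): tip end of the screwdriver, at its x = +60
- tweezers: tweezers: all bright steel, two legs joined at the back (rigid, does not flex). 120 long, about 45 g, starts on the thin blue mat (a mere marking), tip away from the robot. Origin: mid-length on its axis, 6 above what it lies on; x towards the tip. Handle 80 long (x -60 to +20), 14 wide, 12 thick; grip it near x = -15, across its width. It may be absent.
- tweezers_tip (a point): tip end of the tweezers, at its x = +60
- probe: probe: red handle, thin steel needle. 120 long, about 45 g, starts on the thin blue mat (a mere marking), tip away from the robot. Origin: mid-length on its axis, 6 above what it lies on; x towards the tip. Handle 80 long (x -60 to +20), 14 wide, 12 thick; grip it near x = -15, across its width. It may be absent.
- probe_tip (a point): tip end of the probe, at its x = +60
- spatula: spatula: green handle, short flat steel blade 16 wide. 120 long, about 45 g, starts on the thin blue mat (a mere marking), tip away from the robot. Origin: mid-length on its axis, 6 above what it lies on; x towards the tip. Handle 80 long (x -60 to +20), 14 wide, 12 thick; grip it near x = -15, across its width. It may be absent.
- spatula_tip (a point): tip end of the spatula, at its x = +60
- mirror: inspection mirror: black handle, round mirror 22 across at the tip end. 120 long, about 45 g, starts on the thin blue mat (a mere marking), tip away from the robot. Origin: mid-length on its axis, 6 above what it lies on; x towards the tip. Handle 80 long (x -60 to +20), 14 wide, 12 thick; grip it near x = -15, across its width. It may be absent.
- mirror_tip (a point): tip end of the mirror, at its x = +60
- cassettes: bystander: stack of four flat plastic cassettes, 120 x 90 x 67 high; origin under its centre
- lens_cap: bystander: black lens cap, 64 across, 12 high; origin under its centre
- dial_dish: bystander: white dish, 80 across, 22 high; origin under its centre

How it is judged:
By the outcome, as a careful person would: the job done as asked, in the order asked, and still so for the second after the job is handed in, with the robot touching nothing.
Of screwdriver, tweezers, probe, spatula, mirror only 3 to 5 are there at a start; the rules pass over those that are not, and their reading is None.
At some moment in a run one of screwdriver, tweezers, probe, spatula, mirror may be knocked a few centimetres aside while the robot is not near it.
Once in a run the grip may slacken for a moment while it holds something.
It also fails if it takes over 210 s, if anything falls off the work surface, if the arm or the gripper's body presses on something with over 40 N, if the wrist force passes 120 N, or if a joint passes its speed limit or range.

## Working session

There is one attempt and no reset: what is moved stays moved. The work goes in short steps, Python scripts to look and compute and a tool call to move; the robot and the scene stay as the last step left them, time stands still between calls to the robot, and variables do not carry over. Pictures are saved under pics/ and viewed, at most 14 in all, crops included, and the job is handed in when it is done.

Besides the shell and the picture viewer there is one more tool, called after "Emit:" as name([rows], argument=value, ...), one row to a line, values as JSON. apply_moves: Moves the arm, as the interface text tells. Its arguments: {"type":"object","properties":{"plan":{"type":"array"},"force":{"type":"number"}},"required":["plan"]}

```bash
mkdir -p pics; ls; python3 - <<'E'
from station import *
import cv2,numpy as np
s=sense();print(s)
for n in("scene","side","wrist"):
    im=snapshot(n);cv2.imwrite(f"pics/{n}0.png",im[:,:,::-1])
    c=calibration(n);print(n,{k:np.round(v,4).tolist() for k,v in c.items()})
E
```

```text
pics
{'t': 0.0, 'q': array([-1.35246938e+00,  5.28465111e-01,  1.43394006e+00, -5.03353162e-06,
        1.18141545e+00, -1.78474197e-01]), 'qd': array([ 0.00123047,  0.0013395 , -0.00095968,  0.00041569,  0.00056657,
        0.0014524 ]), 'tau': array([-5.08620542e-04, -4.42353129e+01, -1.78022915e+01, -2.68082676e-04,
        8.42540700e-03, -4.26008157e-06]), 'tcp_pos': array([ 0.24140599, -0.57561769,  0.19882236]), 'tool_rot': array([ 9.80382284e-01,  1.97102347e-01, -2.45231198e-05, -1.11372064e-03]), 'force': array([0.38162995, 0.28061794, 0.66895035]), 'ft_torque': array([-0.02649499,  0.00458282,  0.04401631]), 'gripper_force': 0.0, 'finger_gap': 0.995507147189767}
scene {'camera_matrix': [[445.1753, 0.0, 282.9694], [0.0, 445.1753, 213.7764], [0.0, 0.0, 1.0]], 'k1': -0.0686, 'R': [[0.6704, 0.7419, -0.0114], [0.482, -0.4471, -0.7535], [-0.5642, 0.4996, -0.6573]], 't': [-0.445, -0.2419, 1.4312]}
side {'camera_matrix': [[480.323, 0.0, 275.9052], [0.0, 480.323, 204.8681], [0.0, 0.0, 1.0]], 'k1': -0.1709, 'R': [[0.9883, -0.151, -0.0233], [-0.096, -0.4951, -0.8635], [0.1188, 0.8556, -0.5038]], 't': [-0.5703, 0.1111, 1.2293]}
wrist {'camera_matrix': [[312.5232, 0.0, 280.7948], [0.0, 312.5232, 207.2838], [0.0, 0.0, 1.0]], 'k1': -0.073, 'mount': [[0.0003, -0.9462, -0.3237, 0.0841], [1.0, 0.0005, -0.0003, -0.0007], [0.0005, -0.3237, 0.9462, -0.1754], [0.0, 0.0, 0.0, 1.0]]}
```

View pics/scene0.png

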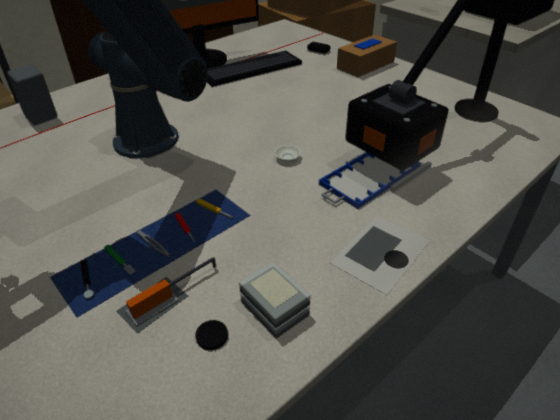

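View pics/side0.png

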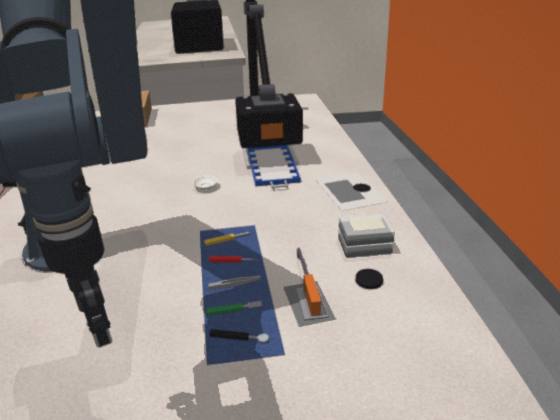

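The scene view shows all five instruments on the blue mat: mirror (87,280), spatula (120,260), tweezers (153,242), probe (184,226) and screwdriver (213,208). It also shows the hook grip at (150,298) with its tip at (213,263), and the tray loop at (333,198). In the side view the hook is at (312,295), the tip at (299,250) and the loop at (280,185).

```bash
cat >h.py <<'E'
from station import *
import cv2,numpy as np
from scipy.spatial.transform import Rotation as Ro
def cam(name,s=None):
    c=calibration(name)
    if name=="wrist":
        T=np.eye(4);T[:3,:3]=Ro.from_quat(s["tool_rot"]).as_matrix();T[:3,3]=s["tcp_pos"]
        M=np.linalg.inv(T@np.array(c["mount"]));R,t=M[:3,:3],M[:3,3]
    else: R,t=np.array(c["R"]),np.array(c["t"])
    return dict(K=np.array(c["camera_matrix"]),k=c["k1"],R=R,t=t)
def rays(C,px):
    px=np.atleast_2d(np.array(px,float))
    u=cv2.undistortPoints(px[:,None],C["K"],np.array([C["k"],0,0,0.]))[:,0]
    d=np.c_[u,np.ones(len(u))]@C["R"]
    return -C["R"].T@C["t"],d
def plane(C,px,z):
    o,d=rays(C,px); return o+d*((z-o[2])/d[:,2])[:,None]
def tri(C1,p1,C2,p2):
    o1,d1=rays(C1,p1);o2,d2=rays(C2,p2);out=[]
    for a,b in zip(d1,d2):
        x=np.linalg.lstsq(np.c_[a,-b],o2-o1,rcond=None)[0]
        A=o1+a*x[0];B=o2+b*x[1];out.append(np.r_[(A+B)/2,np.linalg.norm(A-B)])
    return np.array(out)
def proj(C,X):
    return cv2.projectPoints(np.atleast_2d(np.array(X,float)),cv2.Rodrigues(C["R"])[0],C["t"],C["K"],np.array([C["k"],0,0,0.]))[0][:,0]
def blobs(m,amin=30):
    n,l,st,ce=cv2.connectedComponentsWithStats(m.astype(np.uint8));out=[]
    for i in range(1,n):
        if st[i,4]>=amin: out.append((st[i,4],l==i,ce[i]))
    return sorted(out,key=lambda b:-b[0])
def hsv(im): return cv2.cvtColor(im,cv2.COLOR_RGB2HSV).astype(int)
def shot(name,fn):
    s=sense();im=snapshot(name);cv2.imwrite(f"pics/{fn}.png",im[:,:,::-1]);return s,im,cam(name,s)
E
python3 - <<'E'
from h import *
np.set_printoptions(precision=4,suppress=True)
a,b=cam("scene"),cam("side")
P={"hooktip_top":((213,261),(299,250)),"loop":((333,198),(280,185)),"gripc":((150,298),(312,295)),"cass":((275,287),(366,224)),"lens":((211,332),(369,277)),"dish":((288,154),(206,183)),"traycornerL":((361,205),(298,181)),"tray near":((321,184),(255,183)),
"headcornerlow":((352,152),(300,143))}
for k,(p,q) in P.items(): print(k,tri(a,[p],b,[q])[0])
for n,C in(("scene",a),("side",b)):
    im=cv2.cvtColor(cv2.imread(f"pics/{n}0.png"),cv2.COLOR_BGR2RGB);H=hsv(im)
    for nm,lo,hi in(("yel",18,32),("red",172,180),("red2",0,6),("grn",45,85),("org",6,14)):
        m=(H[:,:,0]>=lo)&(H[:,:,0]<=hi)&(H[:,:,1]>150)&(H[:,:,2]>60)
        for ar,l,c in blobs(m,25)[:3]:
            ys,xs=np.nonzero(l);v,w=np.linalg.eigh(np.cov(plane(C,np.c_[xs,ys],.01)[:,:2].T))
            print(n,nm,ar,c,plane(C,[c],.01)[0],np.degrees(np.arctan2(*w[::-1,1])), 4*np.sqrt(v[1]))
E
```

```text
hooktip_top [ 0.6099 -0.1608  0.0264  0.0024]
loop [0.6233 0.2162 0.0059 0.0013]
gripc [ 0.606  -0.3192  0.0228  0.0021]
cass [ 0.7837 -0.1289  0.0617  0.0024]
lens [ 0.7505 -0.2686  0.0095  0.0016]
dish [0.3964 0.2621 0.0137 0.0007]
traycornerL [ 0.6869  0.2572 -0.0054  0.0029]
tray near [0.5505 0.246  0.0013 0.0088]
headcornerlow [0.6776 0.2071 0.1617 0.0315]
scene yel 100 [208.35 204.92] [ 0.4256 -0.0474  0.01  ] -166.83669176245948 0.09044021439818502
scene red2 74 [181.9054 222.2162] [ 0.436  -0.1352  0.01  ] 168.61234684579773 0.08649589496229265
scene org 372 [147.3253 293.0215] [ 0.5783 -0.3129  0.01  ] 89.86642228016588 0.11127556858961606
side yel 130 [218.5846 239.3231] [ 0.4203 -0.0531  0.01  ] -166.80051985106272 0.08707448157607003
side red 35 [226.3429 256.1143] [ 0.4354 -0.1295  0.01  ] 168.53758576394134 0.09252642858307294
side red2 124 [225.0081 258.7016] [ 0.4315 -0.1395  0.01  ] 167.93384784812957 0.08719480422167541
side org 34913 [485.5031 106.9392] [1.6639 0.7858 0.01  ] 59.459857841700945 5.841119162171078
side org 448 [311.8348 294.6473] [ 0.6096 -0.305   0.01  ] 86.26910259942723 0.14193297421708595
side org 335 [271.5313 130.5194] [0.6618 0.6667 0.01  ] 79.20877700905564 0.1889582608764532
```

Emit:
apply_moves([
  [0,0,-0.01,0,0,-0.168,-1],
  [0,0,-0.01,0,0,-0.168,-1],
  [0,0,0,0,0,-0.168,-1],
  [0,0,0,0,0,-0.168,-1],
  [0,0,0,0,0,-0.168,-1],
  [0,0,0,0,0,-0.168,-1],
  [0,0,0,0,0,-0.168,-1],
])

```text
t: 1.02
tcp_pos: [0.2415, -0.5761, 0.2194]
tool_rot: [0.704, 0.71, 0.0, -0.0]
force: [-1.0, 0.0, 0.3]
finger_gap: 0.998
gripper_force: 0.0
```

Emit:
apply_moves([
  [0.0345,0.0458,0,0,0,0,-1],
  [0.0345,0.0458,0,0,0,0,-1],
  [0.0345,0.0458,0,0,0,0,-1],
  [0.0345,0.0458,0,0,0,0,-1],
  [0.0345,0.0458,0,0,0,0,-1],
  [0.0345,0.0458,0,0,0,0,-1],
  [0.0345,0.0458,0,0,0,0,-1],
  [0.0345,0.0458,0,0,0,0,-1],
])

```text
t: 2.02
tcp_pos: [0.6086, -0.2983, 0.2194]
tool_rot: [0.706, 0.708, -0.0, -0.0]
force: [0.8, -0.8, -0.6]
finger_gap: 0.992
gripper_force: 0.0
```

Emit:
apply_moves([
  [0,0,0,0,0,0,-1],
  [0,0,0,0,0,0,-1],
])

```text
t: 2.28
tcp_pos: [0.6068, -0.2995, 0.2192]
tool_rot: [0.706, 0.708, -0.0, -0.001]
force: [-0.8, -0.4, 0.2]
finger_gap: 1.001
gripper_force: 0.0
```

```bash
python3 - <<'E'
from h import *
s,im,C=shot("wrist","w1");print(s["t"],s["tcp_pos"],s["tool_rot"],s["q"])
H=hsv(im)
m=(H[:,:,0]>=4)&(H[:,:,0]<=14)&(H[:,:,1]>150)&(H[:,:,2]>60)
for ar,l,c in blobs(m,100)[:2]:
    ys,xs=np.nonzero(l);v,w=np.linalg.eigh(np.cov(plane(C,np.c_[xs,ys],.046)[:,:2].T))
    print(ar,c,plane(C,[c],.046)[0],np.degrees(np.arctan2(*w[::-1,1])), 4*np.sqrt(v))
E
```

```text
2.275 [ 0.60682734 -0.29953021  0.21922232] [ 7.06153456e-01  7.08058375e-01 -4.93264763e-04 -6.25138893e-04] [-6.22904352e-01  5.81953826e-01  1.26908219e+00 -8.04204081e-04
  1.29194909e+00 -6.25376423e-01]
901 [279.54162042 198.81798002] [ 0.60546557 -0.32380309  0.046     ] 90.1343025835832 [0.02246714 0.08872116]
792 [552.65782828 376.0290404 ] [ 1.05068449 -0.62317409  0.046     ] 111.70723972309524 [0.03481579 0.1575169 ]
```

View pics/w1.png

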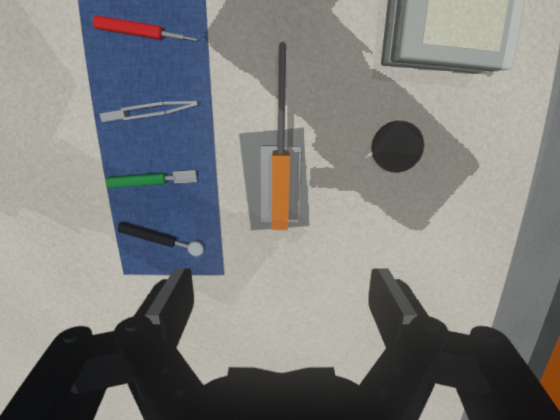

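The wrist view shows the hook grip at (280,199) with its shank running up to the tip at (282,45). The grey pad around it has corners at about (241,133), (303,128), (310,226) and (250,230).

```bash
python3 - <<'E'
from h import *
np.set_printoptions(precision=4,suppress=True)
s=sense();C=cam("wrist",s)
print("shank",plane(C,[(279.5,150),(280.5,110),(282,50),(282,43)],.036))
print("pad",plane(C,[(241,133),(303,128),(310,226),(250,230)],.001))
print("sole",plane(C,[(261,146),(298,146),(299,221),(261,221)],.006))
print("mouse lens",plane(C,[(398,146)],.012),"cass",plane(C,[(392,2),(384,62),(497,71)],.0))
im=cv2.cvtColor(cv2.imread("pics/w1.png"),cv2.COLOR_BGR2RGB)
print(im[180,245],im[180,270],im[180,300],im[180,305])
E
```

```text
shank [[ 0.6049 -0.2691  0.036 ]
 [ 0.606  -0.2249  0.036 ]
 [ 0.6075 -0.1634  0.036 ]
 [ 0.6075 -0.1565  0.036 ]]
pad [[ 0.5571 -0.2532  0.001 ]
 [ 0.6337 -0.2471  0.001 ]
 [ 0.6463 -0.3771  0.001 ]
 [ 0.5645 -0.3832  0.001 ]]
sole [[ 0.5819 -0.2686  0.006 ]
 [ 0.6276 -0.2685  0.006 ]
 [ 0.6308 -0.3679  0.006 ]
 [ 0.5801 -0.368   0.006 ]]
mouse lens [[ 0.7503 -0.2667  0.012 ]] cass [[ 0.7319 -0.105   0.    ]
 [ 0.7277 -0.1697  0.    ]
 [ 0.8698 -0.1746 -0.    ]]
[130 132 127] [144 141 139] [108 108 105] [121 123 118]
```

Emit:
apply_moves([
  [-0.01,-0.001,0.04,0,0,0.02,-1],
  [-0.01,-0.001,0.05,0,0,0,-1],
  [0,0,0.05,0,0,0,-1],
  [0,0,0.04,0,0,0,-1],
  [0,0,0.024,0,0,0,-1],
  [0,0,0,0,0,0,-1],
])

```text
t: 3.08
tcp_pos: [0.6023, -0.32, 0.0135]
tool_rot: [0.714, 0.7, -0.001, -0.003]
force: [0.4, 0.2, 0.0]
finger_gap: 0.999
gripper_force: 0.0
```

Emit:
apply_moves([
  [0,0,0,0,0,0,1],
  [0,0,0,0,0,0,1],
  [0,0,0,0,0,0,1],
  [0,0,0,0,0,0,1],
  [0,0,0,0,0,0,1],
  [0,0,0,0,0,0,1],
], force=70)

```text
t: 3.82
tcp_pos: [0.6053, -0.3195, 0.0158]
tool_rot: [0.713, 0.701, -0.0, -0.0]
force: [0.4, -0.6, 0.4]
finger_gap: 0.0
gripper_force: 0.0
```

```bash
python3 - <<'E'
from h import *
s,im,C=shot("wrist","w2");print(s)
E
```

```text
{'t': 3.825, 'q': array([-6.48599819e-01,  8.27546336e-01,  1.39415604e+00, -7.98904051e-06,
        9.20018307e-01, -6.30831995e-01]), 'qd': array([-0.00125612,  0.00160623, -0.00014737,  0.00229159, -0.00068301,
        0.00125521]), 'tau': array([ 6.22956413e-04, -5.22367394e+01, -1.35778508e+01, -4.48056708e-04,
        3.09213974e-04, -1.46445262e-05]), 'tcp_pos': array([ 0.60526851, -0.31951013,  0.0157859 ]), 'tool_rot': array([ 7.13358972e-01,  7.00798811e-01, -1.24372432e-05, -6.28760636e-05]), 'force': array([ 0.35209537, -0.58702697,  0.42302621]), 'ft_torque': array([ 0.01503415,  0.02648023, -0.02315734]), 'gripper_force': 0.0, 'finger_gap': 6.0515573545008666e-05}
```

View pics/w2.png

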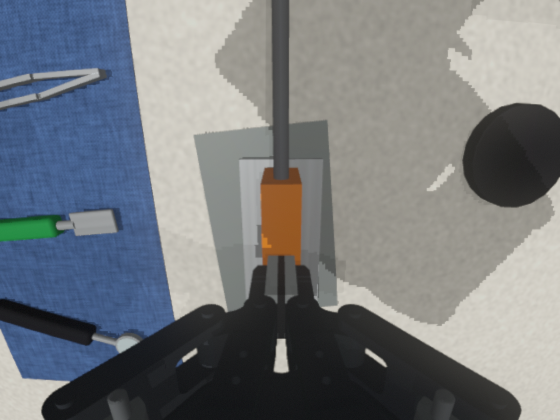

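The wrist view shows the shut fingers at (282,260–330). The orange grip is visible from row 168 to 262, so the fingers may be behind the grip or have closed above it.

```bash
python3 - <<'E'
from h import *
np.set_printoptions(precision=4,suppress=True)
s=sense();C=cam("wrist",s)
t=s["tcp_pos"];print(proj(C,[t,t+[0,0,.019],[.605,-.274,.046],[.605,-.274,.006],[.605,-.364,.046],[.605,-.319,.046],[.605,-.32,.006],[.605,-.37,.006]]))
print("sole front, shank", plane(C,[(241,158),(322,158)],.006),plane(C,[(280,20),(281,150)],.036), "grip front top",plane(C,[(263,184),(301,184)],.046),plane(C,[(264,168),(300,168)],.046))
im=cv2.imread("pics/w2.png");cv2.imwrite("pics/w2c.png",cv2.resize(im[140:340,180:400],(660,600),interpolation=cv2.INTER_CUBIC))
s,im,C=shot("side","s1");cv2.imwrite("pics/s1c.png",cv2.resize(im[200:360,220:420,::-1],(750,600),interpolation=cv2.INTER_CUBIC))
E
```

```text
[[280.3911 244.6842]
 [280.3539 259.4101]
 [278.1016 186.0672]
 [278.6386 168.8519]
 [281.3001 336.4542]
 [279.8481 268.6462]
 [280.045  238.7176]
 [281.3542 303.2952]]
sole front, shank [[ 0.5827 -0.267   0.006 ]
 [ 0.631  -0.2679  0.006 ]] [[ 0.6072 -0.2     0.036 ]
 [ 0.6067 -0.2582  0.036 ]] grip front top [[ 0.5978 -0.2728  0.046 ]
 [ 0.616  -0.2732  0.046 ]] [[ 0.5985 -0.2651  0.046 ]
 [ 0.6155 -0.2654  0.046 ]]
```

View pics/s1c.png

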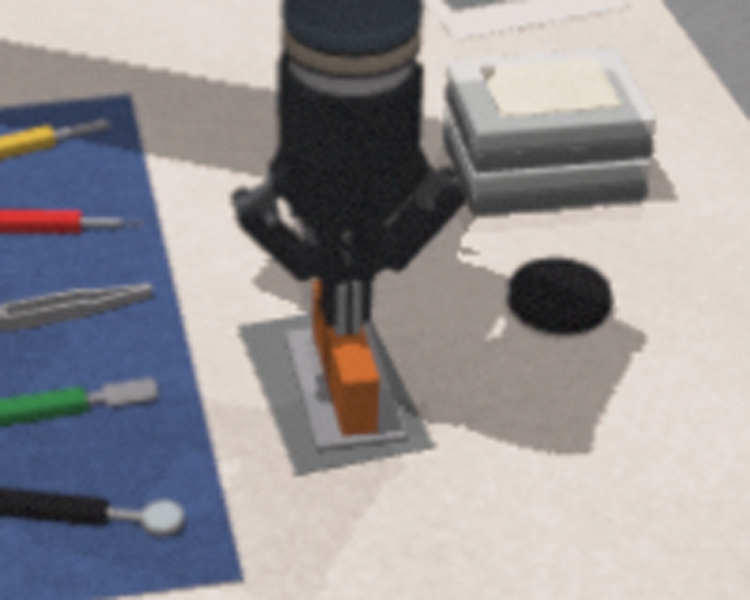

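The side crop shows the gripper directly over the middle of the orange grip, but not whether the fingers straddle it. I'll look at the wrist crop.

View pics/w2c.png

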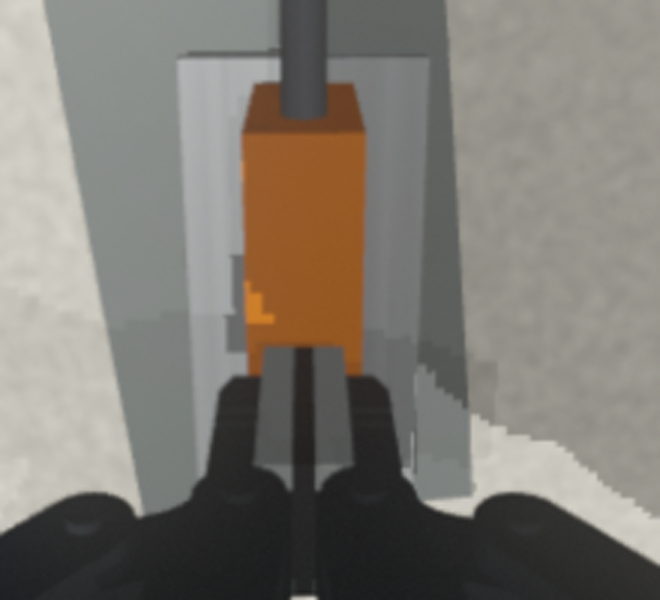

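The crop shows the fingers shut above the grip's top face, at crop (300,350), rather than straddling it. I'll check the real fingertip height from the side view.

```bash
python3 - <<'E'
from h import *
np.set_printoptions(precision=4,suppress=True)
b=cam("side");s=sense();print(s["tcp_pos"],s["finger_gap"],s["gripper_force"])
o,d=rays(b,[(312,288.8)]);d=d[0];k=(-.3195-o[1])/d[1];print("tip",o+k*d)
print(proj(b,[s["tcp_pos"],s["tcp_pos"]+[0,0,.034]]))
W=cam("wrist",s)
for z in (.016,.03,.046,.05,.055,.06):
    print(z,proj(W,[[.605,-.3085,z]]))
E
```

```text
[ 0.6052 -0.3196  0.0157] -0.0002764353449033292 0.0
tip [ 0.6063 -0.3195  0.0392]
[[311.311  297.2862]
 [311.5967 285.0334]]
0.016 [[279.6993 228.3325]]
0.03 [[279.6186 237.9317]]
0.046 [[279.5104 250.815 ]]
0.05 [[279.4802 254.4179]]
0.055 [[279.4403 259.1687]]
0.06 [[279.3981 264.2178]]
```

```bash
python3 - <<'E'
from h import *
np.set_printoptions(precision=4,suppress=True)
M=np.linalg.inv(np.array(calibration("wrist")["mount"]));s=sense();C=cam("wrist",s);C["R"],C["t"]=M[:3,:3],M[:3,3]
for z in (0,-.013,-.025,-.034,-.045): print(z,"open edge",proj(C,[[.011,-.0425,z],[.011,.0425,z]]).ravel(),"shut",proj(C,[[.011,0,z]]).ravel())
E
```

```text
0 open edge [210.6677 228.1809 350.111  228.2154] shut [280.3894 228.2751]
-0.013 open edge [205.8756 236.9814 354.8565 237.018 ] shut [280.3658 237.1248]
-0.025 open edge [200.8445 246.2389 359.8387 246.2777] shut [280.341  246.4458]
-0.034 open edge [196.6153 254.0357 364.027  254.0765] shut [280.3201 254.3063]
-0.045 open edge [190.8144 264.752  369.7719 264.7957] shut [280.2914 265.127 ]
```

Emit:
apply_moves([
  [0,0,0,0,0,0,-1],
  [0,0,0,0,0,0,-1],
  [0,0,0,0,0,0,-1],
  [0,0,0,0,0,0,-1],
  [0,0,0,0,0,0,-1],
  [0,0,0,0,0,0,-1],
])

```text
t: 4.68
tcp_pos: [0.6052, -0.3197, 0.0158]
tool_rot: [0.713, 0.701, 0.0, -0.0]
force: [1.5, 0.2, -0.4]
finger_gap: 1.0
gripper_force: 0.0
```

```bash
python3 - <<'E'
from h import *
s,im,C=shot("wrist","w3");print(s)
E
```

```text
{'t': 4.675, 'q': array([-6.48798931e-01,  8.27537474e-01,  1.39413762e+00,  1.23371422e-05,
        9.19920235e-01, -6.30789969e-01]), 'qd': array([-0.00182362,  0.00113864, -0.00023371, -0.00038563,  0.00058384,
        0.0004804 ]), 'tau': array([ 7.70507977e-04, -5.21510553e+01, -1.35591549e+01, -1.91524141e-04,
        6.77978041e-04, -3.20527136e-05]), 'tcp_pos': array([ 0.60524519, -0.31965455,  0.01579635]), 'tool_rot': array([ 7.13447777e-01,  7.00708405e-01,  4.66151008e-06, -2.03486278e-06]), 'force': array([ 1.52503572,  0.1901559 , -0.39752269]), 'ft_torque': array([-0.01081496,  0.02343311,  0.01523946]), 'gripper_force': 0.0, 'finger_gap': 0.9996286286392355}
```

View pics/w3.png

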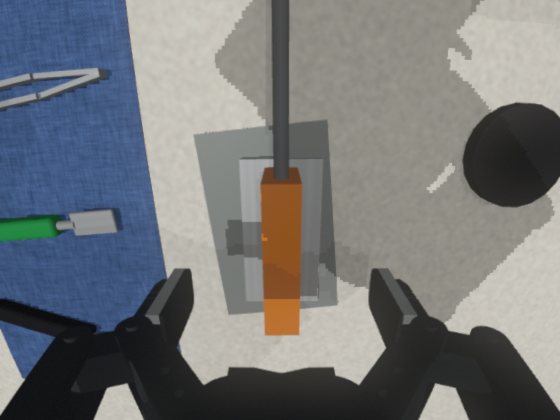

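Open tips sit at (190,268) and (370,268). With the shut view, this puts the real fingertips about 34 mm behind the reported TCP. I'll go lower, watching the force, and grip again.

Emit:
apply_moves([
  [0,0,0.01,0,0,0,-1],
  [0,0,0.01,0,0,0,-1],
  [0,0,0.006,0,0,0,-1],
  [0,0,0,0,0,0,-1],
])

```text
t: 5.22
tcp_pos: [0.6046, -0.3192, -0.0114]
tool_rot: [0.713, 0.701, -0.0, -0.001]
force: [-0.5, -0.2, 0.3]
finger_gap: 1.0
gripper_force: 0.0
```

Emit:
apply_moves([
  [0,0,0,0,0,0,1],
  [0,0,0,0,0,0,1],
  [0,0,0,0,0,0,1],
  [0,0,0,0,0,0,1],
  [0,0,0,0,0,0,1],
  [0,0,0,0,0,0,1],
], force=70)

```text
t: 5.98
tcp_pos: [0.6057, -0.3199, -0.0097]
tool_rot: [0.713, 0.701, 0.0, 0.001]
force: [0.5, 0.2, 3.7]
finger_gap: 0.219
gripper_force: 70.8
```

Emit:
apply_moves([
  [0,0,-0.02,0,0,0,1],
  [0,0,-0.02,0,0,0,1],
  [0,0,-0.02,0,0,-0.05,1],
  [0,0,0,0,0,-0.05,1],
  [0,0,0,0,0,0,1],
])

```text
t: 6.6
tcp_pos: [0.6055, -0.3199, 0.0514]
tool_rot: [0.678, 0.735, 0.0, 0.001]
force: [-0.5, 0.1, -3.0]
finger_gap: 0.218
gripper_force: 70.1
```

Emit:
apply_moves([
  [0.03,0.007,0,0,0,0,1],
  [0.05,0.007,0,0,0,0,1],
  [0.055,0.007,0,0,0,0,1],
  [0.055,0.007,0,0,0,0,1],
  [0.055,0.007,0,0,0,0,1],
  [0.05,0.007,0,0,0,0,1],
  [0.04,0.007,0,0,0,0,1],
  [0.02,0.005,0,0,0,0,1],
])

```text
t: 7.6
tcp_pos: [0.6296, 0.0409, 0.05]
tool_rot: [0.677, 0.736, -0.0, -0.0]
force: [-0.4, -0.4, -2.6]
finger_gap: 0.219
gripper_force: 70.1
```

Emit:
apply_moves([
  [0,0,0,0,0,0,1],
  [0,0,0,0,0,0,1],
])

```text
t: 7.85
tcp_pos: [0.6301, 0.0372, 0.0498]
tool_rot: [0.678, 0.735, -0.0, 0.0]
force: [0.3, 0.1, -1.8]
finger_gap: 0.218
gripper_force: 70.1
```

```bash
python3 - <<'E'
from h import *
s,a,C=shot("scene","sc2");s,b,C=shot("side","sd2");print(s["tcp_pos"],s["tool_rot"],s["finger_gap"])
A=cv2.resize(a[130:250,270:400],(400,369),interpolation=cv2.INTER_CUBIC);B=cv2.resize(b[120:240,210:340],(400,369),interpolation=cv2.INTER_CUBIC)
cv2.imwrite("pics/m2.png",np.hstack([A,B])[:,:,::-1])
E
```

```text
[0.63012689 0.03688038 0.04982352] [ 6.78194981e-01  7.34881969e-01 -1.77879242e-04  1.64676010e-04] 0.21472440769160875
```

View pics/m2.png

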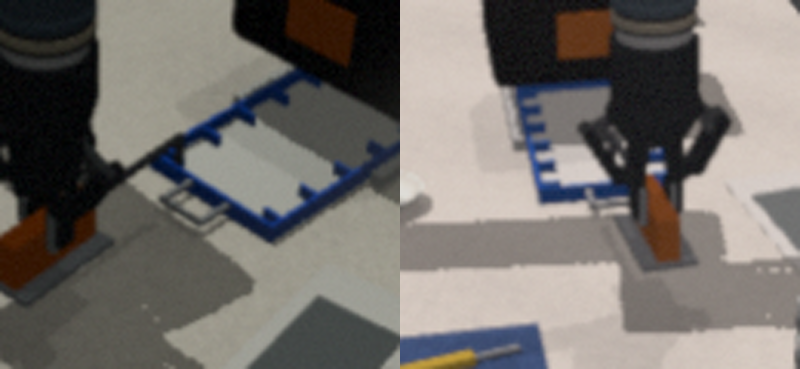

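The left half (scene) shows the loop centred near crop (197,202), the tray's front corners at (155,155) and (275,240), and the hook tip at (181,163). In the right half (side) the loop is mostly hidden behind the gripper.

```bash
python3 - <<'E'
from h import *
np.set_printoptions(precision=4,suppress=True)
a,b=cam("scene"),cam("side");f=400/130
S=lambda *p:[(270+x/f,130+y/f) for x,y in p]
D=lambda *p:[(210+(x-400)/f,120+y/f) for x,y in p]
print("loop",plane(a,S((197,202),(163,197),(205,227),(187,180),(240,207)),.012))
print("rim front corners",plane(a,S((155,155),(275,235)),.018))
print("rim long edge R",plane(a,S((400,152),(275,235)),.018),"L",plane(a,S((155,155),(300,75)),.018))
print("side rim",plane(b,D((541,192),(516,88)),.018))
print("side loop left outer",plane(b,D((590,207)),.012))
i=cv2.cvtColor(cv2.imread("pics/side0.png"),cv2.COLOR_BGR2RGB)
print("side0 loop",plane(b,[(272,187),(288,186),(280,184.5)],.012),"corners",plane(b,[(255,182),(299,179)],.018))
s=sense();p=s["tcp_pos"];q=s["tool_rot"];ph=2*np.arctan2(q[1],q[0]);u=np.array([np.cos(ph),np.sin(ph)])
print(np.degrees(ph));
for off in(-.007,0,.007):pass
tip=np.r_[p[:2]+.16*u,.066];print("tip est",tip,"px",(proj(a,[tip])-[270,130])*f)
E
```

```text
loop [[0.624  0.2189 0.012 ]
 [0.5992 0.2024 0.012 ]
 [0.6516 0.1991 0.012 ]
 [0.5969 0.2351 0.012 ]
 [0.6538 0.241  0.012 ]]
rim front corners [[0.5575 0.2348 0.018 ]
 [0.7029 0.2286 0.018 ]]
rim long edge R [[0.7038 0.3994 0.018 ]
 [0.7029 0.2286 0.018 ]] L [[0.5575 0.2348 0.018 ]
 [0.5629 0.4297 0.018 ]]
side rim [[0.5494 0.2263 0.018 ]
 [0.5508 0.491  0.018 ]]
side loop left outer [[0.5945 0.1964 0.012 ]]
side0 loop [[0.5955 0.198  0.012 ]
 [0.6445 0.1949 0.012 ]
 [0.622  0.2093 0.012 ]] corners [[0.5472 0.2295 0.018 ]
 [0.6842 0.2228 0.018 ]]
94.57534263057467
tip est [0.6173 0.1963 0.066 ] px [[176.6758 159.2588]]
```

Emit:
apply_moves([
  [0,0,0,0,0,0.0525,1],
  [0,0,0,0,0,0.0525,1],
  [0.009,-0.006,0,0,0,0,1],
  [0.01,-0.006,0,0,0,0,1],
  [0,0,0.01,0,0,0,1],
  [0,0,0.01,0,0,0,1],
  [0,0,0,0,0,0,1],
  [0,0,0,0,0,0,1],
])

```text
t: 8.95
tcp_pos: [0.6186, 0.0577, 0.0295]
tool_rot: [0.715, 0.699, -0.0, -0.0]
force: [-0.7, -0.6, -1.9]
finger_gap: 0.22
gripper_force: 70.0
```

Emit:
apply_moves([
  [0,0,0.005,0,0,0,1],
  [0,0,0.005,0,0,0,1],
  [0,0,0.005,0,0,0,1],
  [0,0,0.005,0,0,0,1],
  [0,0,0.005,0,0,0,1],
  [0,0,0.005,0,0,0,1],
  [0,0,0,0,0,0,1],
])

```text
t: 9.82
tcp_pos: [0.618, 0.0579, -0.0007]
tool_rot: [0.715, 0.699, -0.0, -0.0]
force: [0.7, 0.2, -3.4]
finger_gap: 0.218
gripper_force: 70.0
```

```bash
python3 - <<'E'
from h import *
s,a,C=shot("scene","sc3");print(s["tcp_pos"],s["tool_rot"],s["finger_gap"],s["force"])
cv2.imwrite("pics/m3.png",cv2.resize(a[150:230,280:390],(770,560),interpolation=cv2.INTER_CUBIC)[:,:,::-1])
E
```

```text
[ 0.6180002   0.05788557 -0.00074138] [ 7.15197890e-01  6.98921798e-01 -3.50229584e-04 -4.17756142e-04] 0.21782870475732344 [ 0.67059632  0.21343592 -3.39042692]
```

View pics/m3.png

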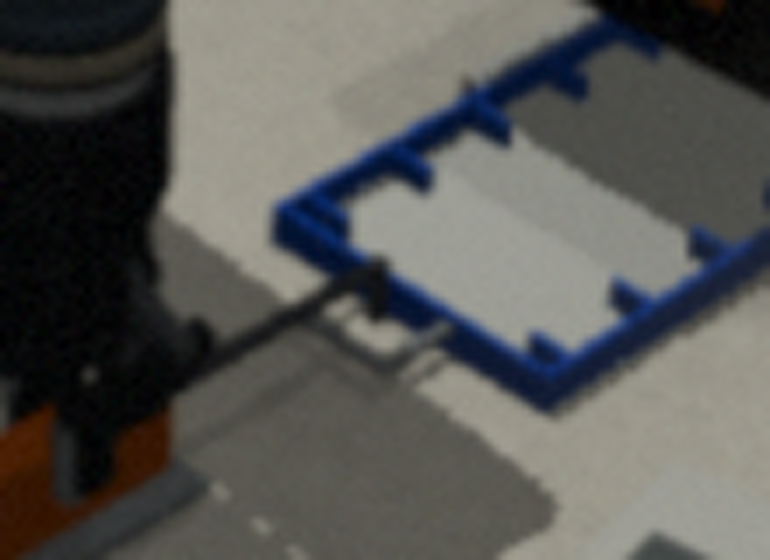

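The hook tip at (380,310) is inside the loop, between bars at (330,320) and (430,335). I'll seat it the rest of the way and locate the head's front face.

Emit:
apply_moves([
  [0,0,0.004,0,0,0,1],
  [0,0,0.004,0,0,0,1],
  [0,0,0,0,0,0,1],
])

```text
t: 10.25
tcp_pos: [0.6181, 0.0579, -0.0086]
tool_rot: [0.715, 0.699, -0.0, -0.0]
force: [0.2, 0.3, -2.0]
finger_gap: 0.219
gripper_force: 70.0
```

```bash
python3 - <<'E'
from h import *
np.set_printoptions(precision=4,suppress=True)
a,b=cam("scene"),cam("side")
i=cv2.imread("pics/scene0.png");j=cv2.imread("pics/side0.png")
A=cv2.resize(i[70:180,330:460],(400,338),interpolation=cv2.INTER_CUBIC);B=cv2.resize(j[80:190,220:350],(400,338),interpolation=cv2.INTER_CUBIC)
cv2.imwrite("pics/head.png",np.clip(np.hstack([A,B]).astype(int)*2,0,255))
s=sense();print(s["tcp_pos"],s["force"],s["finger_gap"])
E
```

```text
[ 0.6181  0.0579 -0.0086] [ 0.2105  0.3334 -2.0304] 0.2190944929901669[ WARN:0@0.049] global loadsave.cpp:1063 imwrite_ Unsupported depth image for selected encoder is fallbacked to CV_8U.
```

View pics/head.png

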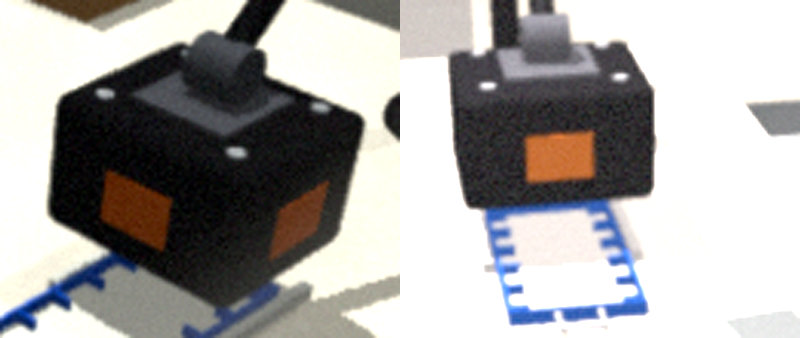

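In the left half the head's front bottom corners are at crop (50,218) and (222,305). In the right half they are at (468,207) and (652,198).

```bash
python3 - <<'E'
from h import *
np.set_printoptions(precision=4,suppress=True)
a,b=cam("scene"),cam("side");f=400/130
p=[(330+50/f,70+218/f),(330+222/f,70+305/f)];q=[(220+68/f,80+207/f),(220+252/f,80+198/f)]
print(plane(a,p,.071),plane(b,q,.071));print(tri(a,p,b,q))
E
```

```text
[[0.5239 0.3727 0.071 ]
 [0.7176 0.3762 0.071 ]] [[0.5242 0.3839 0.071 ]
 [0.7224 0.3674 0.071 ]]
[[0.5242 0.3722 0.0739 0.0043]
 [0.7216 0.3699 0.0727 0.0056]]
```

Emit:
apply_moves([
  [-0.005,0,0,0,0,0,1],
  [-0.005,0,0,0,0,0,1],
  [-0.006,0,0,0,0,0,1],
  [-0.008,0,0,0,0,0,1],
  [-0.01,0,0,0,0,0,1],
  [-0.01,0,0,0,0,0,1],
  [-0.01,0,0,0,0,0,1],
  [-0.01,0,0,0,0,0,1],
])

```text
t: 11.25
tcp_pos: [0.6169, -0.0069, -0.0082]
tool_rot: [0.715, 0.699, -0.0, -0.0]
force: [-1.2, 1.6, -2.9]
finger_gap: 0.22
gripper_force: 70.1
```

Emit:
apply_moves([
  [-0.01,0,0,0,0,0,1],
  [-0.01,0,0,0,0,0,1],
  [-0.01,0,0,0,0,0,1],
  [-0.01,0,0,0,0,0,1],
  [-0.01,0,0,0,0,0,1],
  [-0.01,0,0,0,0,0,1],
  [-0.01,0,0,0,0,0,1],
  [-0.01,0,0,0,0,0,1],
])

```text
t: 12.25
tcp_pos: [0.615, -0.0868, -0.0082]
tool_rot: [0.715, 0.699, -0.0, -0.0]
force: [1.0, 2.5, -2.0]
finger_gap: 0.224
gripper_force: 70.1
```

```bash
python3 - <<'E'
from h import *
np.set_printoptions(precision=4,suppress=True)
for n in("scene","side"):
    s,a,C=shot(n,n+"4");H=hsv(a)
    m=(H[:,:,0]>=105)&(H[:,:,0]<=128)&(H[:,:,1]>150)&(H[:,:,2]>40);m[:,:]&=True
    for ar,l,c in blobs(m,40)[:4]:
        ys,xs=np.nonzero(l);P=plane(C,np.c_[xs,ys],.016);print(n,ar,c,np.percentile(P[:,:2],[0.5,50,99.5],axis=0).ravel())
print(s["tcp_pos"],s["force"],s["finger_gap"])
E
```

```text
scene 5982 [136.3621 257.1   ] [ 0.398  -0.4524  0.4741 -0.2827  0.5359 -0.0626]
scene 908 [328.7555 197.6057] [0.5486 0.0896 0.6108 0.185  0.6998 0.3747]
scene 125 [367.384  43.448] [-0.0531  1.0804 -0.0259  1.1429  0.0008  1.2112]
scene 116 [212.1897 197.9224] [ 0.3966 -0.0441  0.4134 -0.028   0.4427 -0.0045]
side 79 [132.2658  98.443 ] [0.0295 1.1751 0.0571 1.232  0.084  1.2959]
side 70 [264.1571 163.5857] [0.5511 0.3427 0.5906 0.3603 0.6454 0.3701]
side 45 [263.7778 203.8444] [0.5456 0.0802 0.5567 0.094  0.5692 0.1126]
[ 0.6153 -0.0883 -0.0081] [-0.0799  0.6772 -1.5634] 0.22000868787471717
```

Emit:
apply_moves([
  [-0.006,0,0,0,0,0,1],
  [-0.01,0,0,0,0,0,1],
  [-0.01,0,0,0,0,0,1],
  [-0.01,0,0,0,0,0,1],
  [-0.01,0,0,0,0,0,1],
  [-0.008,0,0,0,0,0,1],
  [-0.006,0,0,0,0,0,1],
  [0,0,0,0,0,0,1],
])

```text
t: 13.35
tcp_pos: [0.614, -0.1472, -0.0081]
tool_rot: [0.715, 0.699, -0.0, 0.001]
force: [0.2, -0.2, -2.0]
finger_gap: 0.221
gripper_force: 70.0
```

```bash
python3 - <<'E'
from h import *
np.set_printoptions(precision=4,suppress=True)
s,a,C=shot("scene","sc5");s,b,C=shot("side","sd5")
A=cv2.resize(a[110:260,260:410],(400,400),interpolation=cv2.INTER_CUBIC);B=cv2.resize(b[120:270,210:360],(400,400),interpolation=cv2.INTER_CUBIC)
cv2.imwrite("pics/m5.png",np.clip(np.hstack([A,B])[:,:,::-1].astype(int)*1.6,0,255).astype(np.uint8))
print(s["tcp_pos"],s["force"],s["finger_gap"])
E
```

```text
[ 0.6141 -0.1469 -0.008 ] [-0.0763  0.427  -2.6805] 0.21757843923729567
```

View pics/m5.png

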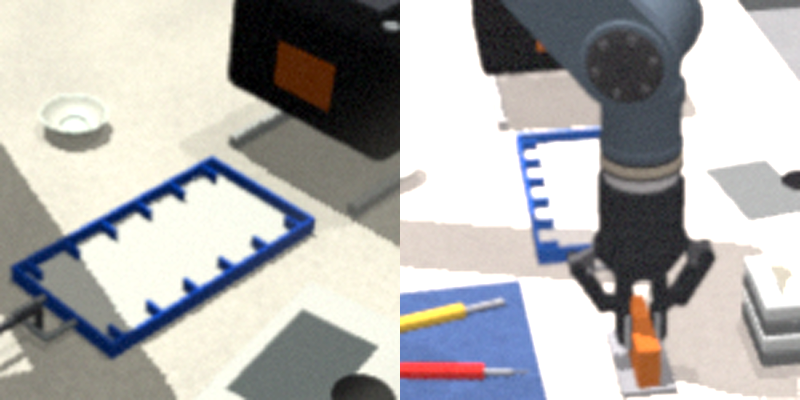

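The left half shows the tray fully out, with corners at (212,158), (314,220), (13,270) and (112,352). The rail front ends are at (235,143) and (352,212).

```bash
python3 - <<'E'
from h import *
np.set_printoptions(precision=4,suppress=True)
a,b=cam("scene"),cam("side");f=400/150
S=lambda *p:[(260+x/f,110+y/f) for x,y in p]
print("corners FL FR NL NR",plane(a,S((212,158),(314,218),(13,268),(112,344)),.018))
print("rails",plane(a,S((233,142),(352,211)),.008))
print("side FL NL",plane(b,[(210+118/f,120+136/f),(210+138/f,120+252/f)],.018),"rail",plane(b,[(210+104/f,120+126/f)],.008))
E
```

```text
corners FL FR NL NR [[0.5577 0.3123 0.018 ]
 [0.6967 0.3108 0.018 ]
 [0.5506 0.0407 0.018 ]
 [0.6889 0.0381 0.018 ]]
rails [[0.5439 0.3626 0.008 ]
 [0.7087 0.3593 0.008 ]]
side FL NL [[0.5536 0.3064 0.018 ]
 [0.5435 0.0344 0.018 ]] rail [[0.5414 0.3584 0.008 ]]
```

Emit:
apply_moves([
  [-0.003,0,0,0,0,0,1],
  [-0.003,0,0,0,0,0,1],
  [0,0,0,0,0,0,1],
  [0.004,0,0,0,0,0,1],
  [0.004,0,0,0,0,0,1],
  [0,0,0,0,0,0,1],
  [0,0,-0.01,0,0,0,1],
  [0,0,-0.01,0,0,0,1],
])

```text
t: 14.45
tcp_pos: [0.6141, -0.1443, 0.0126]
tool_rot: [0.715, 0.699, 0.0, 0.0]
force: [0.5, -0.0, -1.9]
finger_gap: 0.216
gripper_force: 70.0
```

Emit:
apply_moves([
  [0,0,-0.01,0,0,0,1],
  [0,0,-0.015,0,0,0,1],
  [0,0,-0.015,0,0,0,1],
  [0,0,0,0,0,0,1],
])

```text
t: 14.95
tcp_pos: [0.6152, -0.1447, 0.0539]
tool_rot: [0.715, 0.699, 0.001, 0.002]
force: [1.1, -0.3, -3.1]
finger_gap: 0.219
gripper_force: 70.0
```

```bash
python3 - <<'E'
from h import *
np.set_printoptions(precision=4,suppress=True)
s=sense();print(s["tcp_pos"],s["tool_rot"],s["force"],s["finger_gap"])
W=cam("wrist",{"tcp_pos":np.array([.6052,-.3197,.0158]),"tool_rot":[.7134,.7007,0,0]})
P=plane(W,[(194,136),(326,121),(337,305),(229,313)],.001);print("pad",P,P.mean(0))
P=plane(W,[(240,158),(323,158),(319,299),(247,300)],.006);print("sole",P,P.mean(0))
s,a,C=shot("scene","sc6");H=hsv(a)
m=(H[:,:,0]>=105)&(H[:,:,0]<=128)&(H[:,:,1]>150)&(H[:,:,2]>40)
for ar,l,c in blobs(m,40)[:3]:
    ys,xs=np.nonzero(l);P=plane(C,np.c_[xs,ys],.016);print(ar,c,np.percentile(P[:,:2],[0.5,50,99.5],axis=0).ravel())
E
```

```text
[ 0.6152 -0.1447  0.0539] [0.7152 0.699  0.0008 0.0019] [ 1.1078 -0.2955 -3.0619] 0.21901289689899972
pad [[ 0.5543 -0.254   0.001 ]
 [ 0.6335 -0.2468  0.001 ]
 [ 0.6454 -0.3762  0.001 ]
 [ 0.5662 -0.3819  0.001 ]] [ 0.5999 -0.3147  0.001 ]
sole [[ 0.5821 -0.2671  0.006 ]
 [ 0.6315 -0.268   0.006 ]
 [ 0.6314 -0.3671  0.006 ]
 [ 0.5809 -0.367   0.006 ]] [ 0.6065 -0.3173  0.006 ]
4935 [122.4225 264.4944] [ 0.3981 -0.4526  0.4724 -0.3251  0.5361 -0.1485]
1027 [318.4859 207.4352] [0.5482 0.0257 0.6489 0.1444 0.7005 0.3094]
492 [193.9045 220.3415] [ 0.3973 -0.1452  0.4579 -0.1122  0.5125 -0.0781]
```

Emit:
apply_moves([
  [-0.02,0,0,0,0,0,1],
  [-0.03,0,0,0,0,0,1],
  [0,0,0,0,0,-0.055,1],
  [0,0,0,0,0,-0.055,1],
  [-0.04,-0.012,0,0,0,0,1],
  [-0.045,-0.012,0,0,0,0,1],
  [-0.03,-0.006,0,0,0,0,1],
  [0,0,0,0,0,0,1],
])

```text
t: 16.0
tcp_pos: [0.5919, -0.3157, 0.0511]
tool_rot: [0.677, 0.736, -0.0, 0.001]
force: [0.7, 0.7, -2.5]
finger_gap: 0.216
gripper_force: 70.1
```

Emit:
apply_moves([
  [0,0,0,0,0,0,1],
  [0,0,0,0,0,0,1],
])

```text
t: 16.25
tcp_pos: [0.5924, -0.3101, 0.0513]
tool_rot: [0.675, 0.738, 0.0, -0.001]
force: [0.4, 0.4, -2.1]
finger_gap: 0.219
gripper_force: 70.1
```

Emit:
apply_moves([
  [-0.0073,0.007,0.01,0,0,0,1],
  [0,0,0.015,0,0,0,1],
  [0,0,0.012,0,0,0,1],
  [0,0,0.01,0,0,0,1],
  [0,0,0.006,0,0,0,1],
  [0,0,0.004,0,0,0,1],
  [0,0,0.003,0,0,0,1],
  [0,0,0,0,0,0,1],
])

```text
t: 17.25
tcp_pos: [0.6004, -0.318, -0.0081]
tool_rot: [0.676, 0.737, 0.0, 0.0]
force: [0.2, -0.1, -1.7]
finger_gap: 0.214
gripper_force: 70.1
```

Emit:
apply_moves([
  [0,0,0.0015,0,0,0,1],
  [0,0,0,0,0,0,1],
  [0,0,0,0,0,0,-1],
  [0,0,0,0,0,0,-1],
  [0,0,0,0,0,0,-1],
  [0,0,0,0,0,0,-1],
  [0,0,-0.02,0,0,0,-1],
  [0,0,-0.03,0,0,0,-1],
])

```text
t: 18.25
tcp_pos: [0.5999, -0.3176, 0.0409]
tool_rot: [0.676, 0.737, -0.0, -0.001]
force: [0.4, 0.2, 0.1]
finger_gap: 0.999
gripper_force: 0.0
```

Emit:
apply_moves([
  [0,0,-0.06,0,0,0.17,-1],
  [0,0,-0.06,0,0,0.17,-1],
  [0,0,-0.06,0,0,0.17,-1],
  [0,0,-0.06,0,0,0.17,-1],
  [0,0,-0.03,0,0,0.17,-1],
  [0,0,0,0,0,0.17,-1],
  [0,0,0,0,0,0.17,-1],
  [0,0,0,0,0,0.17,-1],
])

```text
t: 19.25
tcp_pos: [0.6001, -0.3177, 0.3122]
tool_rot: [0.989, 0.146, 0.001, 0.001]
force: [0.5, -0.1, -0.4]
finger_gap: 0.998
gripper_force: 0.0
```

Emit:
apply_moves([
  [0,0,0,0,0,0.17,-1],
  [0,0,0,0,0,0.12,-1],
  [-0.02,-0.04,0,0,0,0,-1],
  [-0.02,-0.04,0,0,0,0,-1],
  [-0.01,-0.035,0,0,0,0,-1],
  [0,0,0,0,0,0,-1],
  [0,0,0,0,0,0,-1],
])

```text
t: 20.12
tcp_pos: [0.5499, -0.2039, 0.3116]
tool_rot: [1.0, 0.004, 0.001, 0.001]
force: [0.1, 0.3, -0.3]
finger_gap: 1.005
gripper_force: 0.0
```

```bash
python3 - <<'E'
from h import *
s,im,C=shot("wrist","w7");print(s["t"],s["tcp_pos"],s["tool_rot"],s["q"])
E
```

```text
20.125 [ 0.54986204 -0.20387918  0.31161597] [9.99991198e-01 3.97403573e-03 1.01338265e-03 8.85862015e-04] [-5.45235283e-01  3.66229671e-01  1.38733348e+00 -4.61075044e-04
  1.38537596e+00  1.01769735e+00]
```

View pics/w7.png

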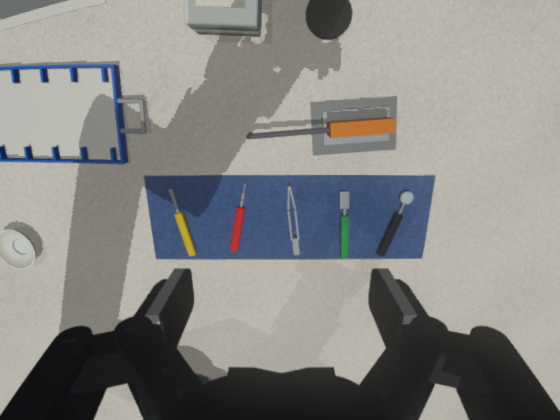

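The wrist view shows all five instruments on the mat: screwdriver (183,222), probe (238,217), tweezers (293,220), spatula (345,225) and mirror (395,223). The hook stands on its pad at (360,127), and the tray's loop end is at (120,115).

```bash
cat >>h.py <<'E'
def instruments(im,C,box=None):
    """components of non-mat pixels on the mat -> name, mid, axis angle, length"""
    H=hsv(im);blue=((H[:,:,0]>=104)&(H[:,:,0]<=130)&(H[:,:,1]>110)).astype(np.uint8)
    b=blobs(blue,2000)
    if not b: return []
    hull=np.zeros(blue.shape,np.uint8)
    for _,l,_ in b[:3]:
        pass
    cl=cv2.morphologyEx(blue,cv2.MORPH_CLOSE,np.ones((25,25)));l=blobs(cl,2000)[0][1]
    pts=np.argwhere(l)[:,::-1].astype(np.int32);cv2.fillConvexPoly(hull,cv2.convexHull(pts),1)
    hull=cv2.erode(hull,np.ones((3,3)));m=(hull>0)&(blue==0);m[265:,:]=False
    out=[]
    for ar,l,c in blobs(m,60):
        ys,xs=np.nonzero(l);P=plane(C,np.c_[xs,ys],.006)[:,:2]
        mu=P.mean(0);v,w=np.linalg.eigh(np.cov(P.T));ax=w[:,1]*np.sign(w[0,1])
        t=(P-mu)@ax;n=np.array([-ax[1],ax[0]]);k=(P-mu)@n
        hm=t<np.percentile(t,50); mid=mu+ax*(t.min()+t.max())/2+n*0
        px=im[ys,xs].astype(float);hh=H[ys,xs];d=t<t.min()+.05
        out.append((mid,np.degrees(np.arctan2(ax[1],ax[0])),np.ptp(t),np.median(hh[d],0),ar,mu+ax*(t.min()+.045)))
    return out
E
python3 - <<'E'
from h import *
np.set_printoptions(precision=4,suppress=True)
s={"tcp_pos":np.array([0.54986204,-0.20387918,0.31161597]),"tool_rot":[9.99991198e-01,3.97403573e-03,1.01338265e-03,8.85862015e-04]}
im=cv2.cvtColor(cv2.imread("pics/w7.png"),cv2.COLOR_BGR2RGB);C=cam("wrist",s)
for o in instruments(im,C): print(*o)
print("tray NL NR outer(.018)",plane(C,[(126,162),(119,66)],.018),"loop outer",plane(C,[(145,132),(143,97)],.012),"wall at image edge",plane(C,[(2,159),(2,66)],.018))
print("teeth inner L",plane(C,[(115,153),(86,153),(57,152),(28,152)],.016),"R",plane(C,[(104,76),(75,76),(45,76),(15,77)],.016))
P=plane(C,[(311,102),(397,96),(396,149),(314,155)],.001);print("pad",P,P.mean(0))
print("sole", plane(C,[(323,114),(389,107),(391,142),(325,147)],.006).mean(0))
E
```

```text
[ 0.4316 -0.1976] -77.57609426610635 0.2574572512508986 [110.  109.  121.5] 3143 [ 0.4136 -0.1158]
[ 0.4658 -0.3824] 26.572354879825685 0.17352811553265474 [110.  69.  64.] 1372 [ 0.4285 -0.4011]
[ 0.447  -0.0366] 14.3594402190321 0.14058966475653556 [ 25. 183. 161.] 800 [ 0.4225 -0.0429]
[ 0.5071 -0.089 ] -43.001755959354405 0.04319478345257792 [110. 108.  84.] 209 [ 0.5242 -0.105 ]
[ 0.5114 -0.055 ] 83.94581719291234 0.03061261244108992 [110. 109.  83.] 80 [ 0.5145 -0.0255]
tray NL NR outer(.018) [[0.5455 0.0351 0.018 ]
 [0.6837 0.0275 0.018 ]] loop outer [[ 0.5901  0.0021  0.012 ]
 [ 0.6408 -0.0006  0.012 ]] wall at image edge [[0.5523 0.2458 0.018 ]
 [0.6922 0.2122 0.018 ]]
teeth inner L [[0.5592 0.0517 0.016 ]
 [0.5595 0.0988 0.016 ]
 [0.5616 0.1471 0.016 ]
 [0.5624 0.1975 0.016 ]] R [[0.671  0.0527 0.016 ]
 [0.6724 0.0972 0.016 ]
 [0.6744 0.1449 0.016 ]
 [0.6755 0.1949 0.016 ]]
pad [[ 0.6336 -0.2475  0.001 ]
 [ 0.6448 -0.376   0.001 ]
 [ 0.5657 -0.3834  0.001 ]
 [ 0.5544 -0.255   0.001 ]] [ 0.5996 -0.3155  0.001 ]
sole [ 0.5975 -0.3182  0.006 ]
```

```bash
python3 - <<'E'
src=open("h.py").read();open("h.py","w").write(src[:src.index("def instruments")]+'''MAT=np.array([[.400,-.452],[.533,-.452],[.533,.0],[.400,.0]])
def instruments(im,C,mat=None):
    a=im.astype(float);m=np.zeros(im.shape[:2],np.uint8)
    poly=proj(C,np.c_[MAT if mat is None else mat,np.zeros(4)+.001])
    cv2.fillConvexPoly(m,poly.round().astype(np.int32),1);m=cv2.erode(m,np.ones((5,5)))
    m=(m>0)&(a[:,:,2]<1.3*a[:,:,0]+4)|((m>0)&(a[:,:,1]>a[:,:,2]*1.1))
    out=[];H=hsv(im)
    m=cv2.morphologyEx(m.astype(np.uint8),cv2.MORPH_CLOSE,np.ones((5,5)))
    for ar,l,c in blobs(m,80):
        ys,xs=np.nonzero(l);P=plane(C,np.c_[xs,ys],.008)[:,:2]
        mu=P.mean(0);v,w=np.linalg.eigh(np.cov(P.T));ax=w[:,1]*np.sign(w[0,1]);t=(P-mu)@ax
        d=t<t.min()+.06;h=np.median(H[ys,xs][d],0)
        out.append((mu+ax*(t.min()+.045),np.degrees(np.arctan2(ax[1],ax[0])),np.ptp(t),h,c))
    return out
''')
E
python3 - <<'E'
from h import *
np.set_printoptions(precision=4,suppress=True)
s={"tcp_pos":np.array([0.54986204,-0.20387918,0.31161597]),"tool_rot":[9.99991198e-01,3.97403573e-03,1.01338265e-03,8.85862015e-04]}
im=cv2.cvtColor(cv2.imread("pics/w7.png"),cv2.COLOR_BGR2RGB);C=cam("wrist",s)
print(plane(C,[(145,176),(435,176),(423,259),(156,259)],.001))
for o in instruments(im,C): print(*o)
for h,t in (((193,255),(171,190)),((234,251),(244,183)),((296,254),(290,185)),((345,258),(345,191)),((381,253),(409,193))):
    P=plane(C,[h,t],.008)[:,:2];d=P[1]-P[0];L=np.linalg.norm(d);print("hand",P[0]+d/L*.045,np.degrees(np.arctan2(d[1],d[0])),L)
E
```

```text
[[ 0.5195  0.0153  0.001 ]
 [ 0.5234 -0.4534  0.001 ]
 [ 0.3729 -0.4573  0.001 ]
 [ 0.3697  0.0157  0.001 ]]
[ 0.5266 -0.0509] -89.74644591349183 0.438625707065201 [ 23.  19. 130.] [283.7118 172.958 ]
[ 0.4481 -0.394 ] -17.35495874936424 0.1001172855897969 [111.  30.  51.] [397.2485 216.0493]
[ 0.4509 -0.2232] 7.417801941828389 0.10228346569763103 [109.  42. 134.] [292.2004 216.4194]
[ 0.4517 -0.3081] 4.320578564572405 0.0924268656084368 [ 69. 154. 127.] [344.0124 216.0558]
[ 0.4491 -0.0381] 13.083451307389515 0.09748778466841779 [ 25. 192. 169.] [180.9002 220.337 ]
[ 0.4504 -0.1347] -11.478983211072174 0.10622278463675867 [  0. 184. 176.] [238.3679 219.447 ]
hand [ 0.4263 -0.0437] 12.612679332654613 0.11870077658576401
hand [ 0.4353 -0.1325] -9.829397032571007 0.1212283431264056
hand [ 0.4309 -0.226 ] 5.8459807369548855 0.1221375449895507
hand [ 0.4237 -0.3119] 4.364876541567823 0.12009200147242886
hand [ 0.4315 -0.3906] -17.38117545686532 0.11294828830591352
```

```bash
sed -i 's/^MAT=.*/MAT=np.array([[.372,-.453],[.519,-.453],[.519,.013],[.372,.013]])/' h.py
python3 - <<'E'
from h import *
np.set_printoptions(precision=4,suppress=True)
s={"tcp_pos":np.array([0.54986204,-0.20387918,0.31161597]),"tool_rot":[9.99991198e-01,3.97403573e-03,1.01338265e-03,8.85862015e-04]}
im=cv2.cvtColor(cv2.imread("pics/w7.png"),cv2.COLOR_BGR2RGB);C=cam("wrist",s)
for o in instruments(im,C): print(*o)
E
```

```text
[ 0.428  -0.3879] -17.11407367887634 0.1210947857227298 [111.  29.  51.] [394.6989 221.6612]
[ 0.4253 -0.3101] 4.36137273231397 0.1189449656860536 [ 69. 151. 133.] [344.0165 223.0049]
[ 0.4244 -0.0436] 12.707560797163115 0.12283244097649934 [ 25.  190.  174.5] [183.1726 227.1235]
[ 0.429  -0.2259] 7.20952657134892 0.12437612407033657 [108.  23. 141.] [292.6996 221.1095]
[ 0.4344 -0.1316] -11.312771125883572 0.12257235052992663 [  0. 182. 175.] [237.6288 223.858 ]
```

Emit:
apply_moves([
  [-0.02,-0.025,0.03,0,0,0,-0.2],
  [-0.02,-0.03,0.03,0,0,0,-0.2],
  [-0.02,-0.03,0.03,0,0,0,-0.2],
  [-0.02,-0.03,0.03,0,0,0,-0.2],
  [-0.02,-0.025,0.04,0,0,0,-0.2],
  [-0.02,-0.02,0.03,0,0,-0.1,-0.2],
  [-0.004,0,0,0,0,-0.11,-0.2],
  [0,0,0,0,0,0,-0.2],
])

```text
t: 21.18
tcp_pos: [0.4249, -0.0455, 0.12]
tool_rot: [0.994, 0.108, -0.0, 0.0]
force: [-0.3, 0.1, 0.2]
finger_gap: 0.6
gripper_force: 0.0
```

```bash
python3 - <<'E'
from h import *
np.set_printoptions(precision=4,suppress=True)
s,im,C=shot("wrist","w8");print(s["tcp_pos"],s["tool_rot"],s["finger_gap"],s["q"])
for o in instruments(im,C): print(*o)
E
```

```text
[ 0.4249 -0.0455  0.12  ] [ 0.9942  0.1076 -0.      0.0001] 0.6000821168582455 [-0.3693  0.4065  1.9944 -0.0002  0.7407  0.986 ]
[ 0.4296 -0.2262] 7.778642204645533 0.12321065779290119 [106.  18. 116.] [460.7786 208.7411]
[ 0.4229 -0.31  ] 4.4982896230464045 0.12140388360862828 [ 70. 152. 133.] [528.364  231.6277]
[ 0.4256 -0.0434] 13.040027257372333 0.12125826956978517 [ 25. 180. 198.] [279.6445 181.228 ]
[ 0.4354 -0.1319] -10.841193383770225 0.12145359753145639 [178. 186. 186.] [373.7892 195.8239]
[ 0.413  -0.3582] 36.22217345893738 0.03393983249594587 [109.  23.  49.] [555.8707 280.1565]
```

Emit:
apply_moves([
  [0.001,-0.002,0.04,0,0,-0.01,-0.2],
  [0,0,0.04,0,0,0,-0.2],
  [0,0,0.03,0,0,0,-0.2],
  [0,0,0.02,0,0,0,-0.2],
  [0,0,0.012,0,0,0,-0.2],
  [0,0,0,0,0,0,-0.2],
])

```text
t: 21.98
tcp_pos: [0.4254, -0.043, -0.0221]
tool_rot: [0.994, 0.113, 0.0, 0.0]
force: [0.2, -0.1, -0.2]
finger_gap: 0.6
gripper_force: 0.0
```

Emit:
apply_moves([
  [0,0,0.004,0,0,0,-0.2],
  [0,0,0.003,0,0,0,-0.2],
  [0,0,0,0,0,0,-0.2],
], force=40)

```text
t: 22.35
tcp_pos: [0.425, -0.0426, -0.0284]
tool_rot: [0.994, 0.114, 0.0, 0.0]
force: [0.1, -0.3, 1.1]
finger_gap: 0.6
gripper_force: 0.0
```

Emit:
apply_moves([
  [0,0,0.002,0,0,0,-0.2],
  [0,0,0,0,0,0,1],
  [0,0,0,0,0,0,1],
  [0,0,0,0,0,0,1],
  [0,0,0,0,0,0,1],
  [0,0,0,0,0,0,1],
], force=50)

```text
t: 23.1
tcp_pos: [0.4249, -0.0425, -0.0305]
tool_rot: [0.994, 0.114, 0.0, 0.0]
force: [-0.6, 0.2, 5.4]
finger_gap: 0.147
gripper_force: 49.8
```

Emit:
apply_moves([
  [0,0,-0.03,0,0,0,1],
  [0,0,-0.05,0,0,0,1],
  [0,0,-0.05,0,0,0.085,1],
  [0,0,-0.05,0,0,0.085,1],
  [0,0,-0.05,0,0,0.085,1],
  [0.02,-0.03,0,0,0,0,1],
  [0.035,-0.045,0,0,0,0,1],
  [0.035,-0.045,0,0,0,0,1],
])

```text
t: 24.1
tcp_pos: [0.5186, 0.076, 0.1993]
tool_rot: [1.0, -0.014, -0.0, 0.0]
force: [-0.1, -1.1, -0.3]
finger_gap: 0.15
gripper_force: 49.1
```

Emit:
apply_moves([
  [0.035,-0.045,0,0,0,0,1],
  [0.03,-0.035,0,0,0,0,1],
  [0.014,-0.012,0,0,0,0,1],
  [0,0,0,0,0,0,1],
  [0,0,0,0,0,0,1],
])

```text
t: 24.72
tcp_pos: [0.5981, 0.1642, 0.1986]
tool_rot: [1.0, -0.014, -0.001, 0.0]
force: [-1.0, -0.2, -0.5]
finger_gap: 0.148
gripper_force: 49.1
```

```bash
cat >>h.py <<'E'
def tray(im,C):
    a=im.astype(float);m=((a[:,:,2]>1.6*a[:,:,0])&(a[:,:,2]>1.3*a[:,:,1])&(a[:,:,2]>50)).astype(np.uint8)
    poly=proj(C,[[.52,.0,.0],[.74,.0,.0],[.74,.345,.0],[.52,.345,.0]]);k=np.zeros(m.shape,np.uint8)
    cv2.fillConvexPoly(k,poly.round().astype(np.int32),1);m&=k
    ys,xs=np.nonzero(m);P=plane(C,np.c_[xs,ys],.018)[:,:2]
    r=cv2.minAreaRect((P*1000).astype(np.float32));return r,P,m
E
python3 - <<'E'
from h import *
np.set_printoptions(precision=4,suppress=True)
s,im,C=shot("wrist","w9");print(s["tcp_pos"],s["tool_rot"],s["finger_gap"],s["force"])
r,P,m=tray(im,C);print(r);print(cv2.boxPoints(r))
cv2.imwrite("pics/w9m.png",m*255)
for q in (.2,.5,1): print(np.percentile(P,[q,100-q],axis=0))
# edge fits
for lo in np.arange(.05,.3,.05):
    k=abs(P[:,1]-lo)<.006;print(lo,P[k,0].min(),P[k,0].max())
for lo in (.58,.62,.66):
    k=abs(P[:,0]-lo)<.006;print(lo,P[k,1].min(),P[k,1].max())
E
```

```text
[0.5981 0.1642 0.1986] [ 0.9999 -0.0138 -0.0013  0.0003] 0.1481559833947691 [-0.9751 -0.1547 -0.5365]
((618.8157958984375, 175.76473999023438), (276.5683898925781, 143.5320281982422), 88.40967559814453)
[[543.2396  39.5255]
 [686.7164  35.5421]
 [694.392  312.004 ]
 [550.9152 315.9874]]
[[0.5439 0.0366]
 [0.6936 0.3148]]
[[0.5443 0.037 ]
 [0.6933 0.3144]]
[[0.5449 0.0374]
 [0.6928 0.314 ]]
0.05 0.5435928494147478 0.6868562232604692
0.1 0.5449976587536163 0.6875601281782311
0.15000000000000002 0.5463893704619135 0.689722051066928
0.2 0.5477443813991048 0.6911396299793047
0.25 0.5490730519791798 0.6920723771660459
0.58 0.038925948811260894 0.31493405910910577
0.62 0.03765255199193662 0.31392116759664357
0.66 0.03654529059779443 0.3126736868096961
```

View pics/w9.png

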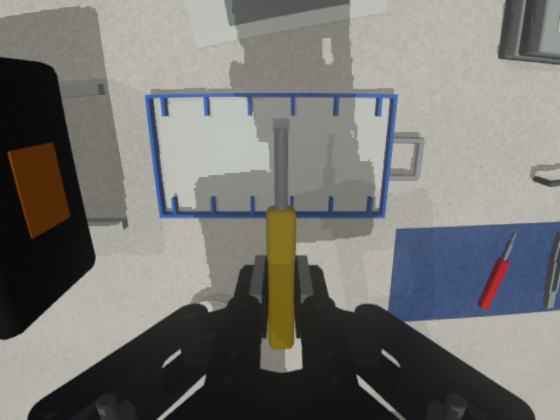

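The wrist view shows the screwdriver held squarely, the whole tray at (272,155), rail ends at about (104,89) and (127,224), and the head's front bottom edge from about (58,70) to (95,262).

```bash
python3 - <<'E'
from h import *
np.set_printoptions(precision=4,suppress=True)
s=sense();C=cam("wrist",s)
print("rail ends",plane(C,[(104,84),(104,95),(127,219),(127,228)],.014),"z0",plane(C,[(104,95),(127,228)],0))
print("head bottom",plane(C,[(60,75),(80,180),(95,262)],.071))
E
```

```text
rail ends [[0.7082 0.3582 0.014 ]
 [0.6966 0.3603 0.014 ]
 [0.5479 0.36   0.014 ]
 [0.5357 0.3624 0.014 ]] z0 [[0.6971 0.368  0.    ]
 [0.53   0.3702 0.    ]]
head bottom [[0.7152 0.3696 0.071 ]
 [0.6132 0.3713 0.071 ]
 [0.5184 0.3768 0.071 ]]
```

Emit:
apply_moves([
  [0.0053,0.03,0.03,0,0,0,1],
  [0,0.034,0.05,0,0,0,1],
  [0,0.02,0.05,0,0,0,1],
  [0,0,0.04,0,0,0,1],
  [0,0,0.03,0,0,0,1],
  [0,0,0.01,0,0,0,1],
  [0,0,0,0,0,0,1],
  [0,0,0,0,0,0,1],
])

```text
t: 25.78
tcp_pos: [0.6036, 0.0806, -0.0091]
tool_rot: [1.0, -0.014, 0.001, 0.0]
force: [-0.0, 0.1, 0.6]
finger_gap: 0.146
gripper_force: 49.1
```

Emit:
apply_moves([
  [-0.002,0,0.007,0,0,0,1],
  [0,0,0.006,0,0,0,1],
  [0,0,0.003,0,0,0,1],
  [0,0,0,0,0,0,1],
])

```text
t: 26.28
tcp_pos: [0.6002, 0.0809, -0.0264]
tool_rot: [1.0, -0.014, -0.0, -0.0]
force: [-0.8, 0.5, 3.4]
finger_gap: 0.147
gripper_force: 49.6
```

Emit:
apply_moves([
  [0,0,0,0,0,0,0.2],
  [0,0,0,0,0,0,0.2],
  [0,0,0,0,0,0,0.2],
  [0,0,-0.02,0,0,0,0.2],
  [0,0,-0.04,0,0,0,0.2],
  [0,0,-0.05,0,0,0,0.2],
  [0,0,-0.05,0,0,0,0.2],
  [0,0,0,0,0,0,-0.2],
])

```text
t: 27.28
tcp_pos: [0.6043, 0.0807, 0.1395]
tool_rot: [1.0, -0.014, 0.006, 0.0]
force: [-0.8, 0.6, 0.6]
finger_gap: 0.593
gripper_force: 0.0
```

Emit:
apply_moves([
  [-0.015,0.03,0,0,0,0,-0.2],
  [-0.022,0.042,0,0,0,0,-0.2],
  [-0.025,0.05,0,0,0,0,-0.2],
  [-0.025,0.05,0,0,0,0,-0.2],
  [-0.025,0.05,0,0,0,0,-0.2],
  [-0.025,0.045,0.01,0,0,0,-0.2],
  [-0.018,0.03,0.01,0,0,0,-0.2],
  [-0.008,0.015,0,0,0,-0.159,-0.2],
])

```text
t: 28.28
tcp_pos: [0.427, -0.2275, 0.1125]
tool_rot: [0.998, 0.067, -0.001, -0.001]
force: [-0.3, 0.2, 0.3]
finger_gap: 0.598
gripper_force: 0.0
```

Emit:
apply_moves([
  [0,0,0,0,0,0,-0.2],
  [0,0,0,0,0,0,-0.2],
])

```text
t: 28.52
tcp_pos: [0.4291, -0.226, 0.1133]
tool_rot: [0.998, 0.065, -0.0, -0.0]
force: [-0.2, -0.3, -0.0]
finger_gap: 0.602
gripper_force: 0.0
```

```bash
cat >look.py <<'E'
from h import *
import sys
np.set_printoptions(precision=4,suppress=True)
s,im,C=shot("wrist",sys.argv[1]);q=s["tool_rot"];ph=2*np.arctan2(q[1],q[0])
print("tcp",s["tcp_pos"],"phi",np.degrees(ph),"gap",s["finger_gap"],s["t"])
I=instruments(im,C)
for o in I:
    d=o[0]-s["tcp_pos"][:2];print(*o," tool dx,dy",d@[np.cos(ph),np.sin(ph)],d@[np.sin(ph),-np.cos(ph)],"wz",-np.radians(o[1])+ph)
E
python3 look.py w10
```

```text
tcp [ 0.4291 -0.226   0.1133] phi 7.433923099392867 gap 0.601639382035791 28.525
[ 0.4231 -0.3104] 4.323445161396802 0.12123191390672673 [ 70. 154. 151.] [371.3073 191.0189]  tool dx,dy -0.016817025363715266 0.08286154287954048 wz 0.05428808132867537
[ 0.435  -0.1317] -11.332737158512602 0.12219168221346721 [  0. 185. 211.] [183.4971 169.473 ]  tool dx,dy 0.01805165031671963 -0.09275026669125948 wz 0.32754001110361863
[ 0.4226 -0.387 ] -17.071820704341892 0.12579705133388192 [112.  42.  63.] [455.8327 201.6107]  tool dx,dy -0.027253184123967596 0.15879616689521003 wz 0.42770591502537064
[ 0.4299 -0.2257] 7.09984261454822 0.12244296614942386 [105.   10.5 180. ] [281.8198 177.9955]  tool dx,dy 0.0008164278838773307 -0.00019480110261483748 wz 0.005830804427198105
```

Emit:
apply_moves([
  [0,0,0.04,0,0,0,-0.2],
  [0,0,0.04,0,0,0,-0.2],
  [0,0,0.03,0,0,0,-0.2],
  [0,0,0.02,0,0,0,-0.2],
  [0,0,0.009,0,0,0,-0.2],
  [0,0,0.004,0,0,0,-0.2],
  [0,0,0,0,0,0,-0.2],
])

```text
t: 29.45
tcp_pos: [0.4295, -0.2267, -0.0293]
tool_rot: [0.998, 0.066, 0.0, 0.0]
force: [0.1, 0.3, -0.5]
finger_gap: 0.601
gripper_force: 0.0
```

Emit:
apply_moves([
  [0,0,0,0,0,0,1],
  [0,0,0,0,0,0,1],
  [0,0,0,0,0,0,1],
  [0,0,0,0,0,0,1],
  [0,0,0,0,0,0,1],
], force=50)

```text
t: 30.08
tcp_pos: [0.4294, -0.227, -0.0289]
tool_rot: [0.998, 0.066, 0.0, 0.0]
force: [-0.5, 0.2, 6.0]
finger_gap: 0.145
gripper_force: 50.0
```

Emit:
apply_moves([
  [0,0,-0.03,0,0,0,1],
  [0,0,-0.05,0,0,0,1],
  [0,0,-0.04,0,0,0.157,1],
  [0,0,0,0,0,0,1],
])

```text
t: 30.58
tcp_pos: [0.4308, -0.2281, 0.0931]
tool_rot: [1.0, -0.013, 0.003, 0.002]
force: [0.6, -0.7, -0.5]
finger_gap: 0.144
gripper_force: 49.3
```

Emit:
apply_moves([
  [0.012,-0.03,0,0,0,0,1],
  [0.022,-0.045,0,0,0,0,1],
  [0.025,-0.052,0,0,0,0,1],
  [0.025,-0.055,0,0,0,0,1],
  [0.025,-0.055,0,0,0,0,1],
  [0.025,-0.052,0,0,0,0,1],
  [0.018,-0.045,0,0,0,0,1],
  [0.011,-0.025,0,0,0,0,1],
])

```text
t: 31.58
tcp_pos: [0.6006, 0.1306, 0.0884]
tool_rot: [1.0, -0.011, -0.001, -0.0]
force: [-0.5, -0.5, -0.1]
finger_gap: 0.144
gripper_force: 49.3
```

Emit:
apply_moves([
  [0,0,0.03,0,0,0,1],
  [0,0,0.03,0,0,0,1],
  [0,0,0,0,0,0,1],
  [0,0,0,0,0,0,1],
])

```text
t: 32.08
tcp_pos: [0.6011, 0.1279, 0.0301]
tool_rot: [1.0, -0.012, -0.0, 0.0]
force: [-0.1, -0.7, -0.9]
finger_gap: 0.145
gripper_force: 49.2
```

Emit:
apply_moves([
  [0.001,0,0.025,0,0,0,1],
  [0,0,0.015,0,0,0,1],
  [0,0,0.009,0,0,0,1],
  [0,0,0.0055,0,0,0,1],
  [0,0,0,0,0,0,1],
  [0,0,0,0,0,0,1],
])

```text
t: 32.83
tcp_pos: [0.6025, 0.1281, -0.0237]
tool_rot: [1.0, -0.013, 0.0, -0.0]
force: [0.0, 0.1, -1.2]
finger_gap: 0.139
gripper_force: 49.3
```

Emit:
apply_moves([
  [0,0,0,0,0,0,0.2],
  [0,0,0,0,0,0,0.2],
  [0,0,0,0,0,0,0.2],
  [0,0,-0.02,0,0,0,0.2],
  [0,0,-0.04,0,0,0,0.2],
  [0,0,-0.05,0,0,0,0.2],
  [0,0,-0.04,0,0,0,0.2],
  [0,0,0,0,0,0,-0.2],
])

```text
t: 33.83
tcp_pos: [0.6053, 0.1282, 0.1313]
tool_rot: [1.0, -0.013, 0.005, -0.0]
force: [0.4, -0.2, 0.4]
finger_gap: 0.591
gripper_force: 0.0
```

Emit:
apply_moves([
  [-0.015,0.022,0,0,0,0,-0.2],
  [-0.022,0.035,0,0,0,0,-0.2],
  [-0.025,0.04,0,0,0,0,-0.2],
  [-0.025,0.042,0,0,0,0,-0.2],
  [-0.025,0.042,0,0,0,0,-0.2],
  [-0.025,0.04,0.01,0,0,0,-0.2],
  [-0.017,0.028,0.01,0,0,0,-0.2],
  [-0.008,0.015,0,0,0,0.168,-0.2],
])

```text
t: 34.83
tcp_pos: [0.4313, -0.1324, 0.1051]
tool_rot: [0.995, -0.1, -0.001, -0.001]
force: [-0.2, 0.2, -0.3]
finger_gap: 0.595
gripper_force: 0.0
```

Emit:
apply_moves([
  [0,0,0,0,0,0,-0.2],
  [0,0,0,0,0,0,-0.2],
])

```text
t: 35.08
tcp_pos: [0.4336, -0.1313, 0.1059]
tool_rot: [0.995, -0.095, -0.0, -0.0]
force: [-0.3, 1.2, -0.3]
finger_gap: 0.599
gripper_force: 0.0
```

```bash
python3 look.py w11
```

```text
tcp [ 0.4336 -0.1313  0.1059] phi -10.936886385101547 gap 0.5993718515656111 35.075
[ 0.4241 -0.3101] 4.3242725271031075 0.12031353169104231 [ 70. 156. 157.] [473.7844 151.9723]  tool dx,dy 0.0246755876843832 0.1773681559188579 wz -0.2663574706880475
[ 0.4353 -0.1318] -11.085401887102595 0.12127418882425066 [179. 180. 206.] [282.2    188.2844]  tool dx,dy 0.0017926248674379063 0.00016787666122481716 wz 0.0025920845001705106
[ 0.4282 -0.3876] -16.79501236609845 0.06618547716452094 [113.  36.  50.] [547.2135 172.3197]  tool dx,dy 0.04338215074115465 0.25270537060616155 wz 0.10224358636501873
```

Emit:
apply_moves([
  [0.0015,0,0.04,0,0,0,-0.2],
  [0,0,0.04,0,0,0,-0.2],
  [0,0,0.03,0,0,0,-0.2],
  [0,0,0.015,0,0,0,-0.2],
  [0,0,0.007,0,0,0,-0.2],
  [0,0,0.003,0,0,0,-0.2],
  [0,0,0,0,0,0,-0.2],
])

```text
t: 36.0
tcp_pos: [0.4354, -0.1322, -0.0286]
tool_rot: [0.995, -0.096, 0.001, 0.0]
force: [0.1, 0.2, -0.2]
finger_gap: 0.602
gripper_force: 0.0
```

Emit:
apply_moves([
  [0,0,0,0,0,0,1],
  [0,0,0,0,0,0,1],
  [0,0,0,0,0,0,1],
  [0,0,0,0,0,0,1],
  [0,0,0,0,0,0,1],
], force=50)

```text
t: 36.62
tcp_pos: [0.4352, -0.1323, -0.0285]
tool_rot: [0.995, -0.096, 0.001, 0.0]
force: [-0.0, 0.4, 5.7]
finger_gap: 0.142
gripper_force: 49.5
```

Emit:
apply_moves([
  [0,0,-0.03,0,0,0,1],
  [0,0,-0.05,0,0,0,1],
  [0,0,-0.04,0,0,-0.164,1],
  [0,0,0,0,0,0,1],
])

```text
t: 37.12
tcp_pos: [0.4368, -0.1331, 0.0935]
tool_rot: [1.0, -0.015, 0.003, 0.002]
force: [-0.3, -0.0, -0.3]
finger_gap: 0.142
gripper_force: 48.9
```

Emit:
apply_moves([
  [0.012,-0.025,0,0,0,0,1],
  [0.022,-0.04,0,0,0,0,1],
  [0.025,-0.046,0,0,0,0,1],
  [0.025,-0.048,0,0,0,0,1],
  [0.025,-0.048,0,0,0,0,1],
  [0.025,-0.046,0,0,0,0,1],
  [0.016,-0.038,0,0,0,0,1],
  [0.01,-0.0215,0,0,0,0,1],
])

```text
t: 38.12
tcp_pos: [0.6035, 0.1777, 0.0888]
tool_rot: [1.0, -0.014, -0.001, 0.0]
force: [-0.1, -0.3, -0.2]
finger_gap: 0.145
gripper_force: 48.9
```

Emit:
apply_moves([
  [0,0,0.03,0,0,0,1],
  [0,0,0.03,0,0,0,1],
  [0,0,0,0,0,0,1],
  [0,0,0,0,0,0,1],
])

```text
t: 38.62
tcp_pos: [0.604, 0.1755, 0.0306]
tool_rot: [1.0, -0.015, -0.0, 0.0]
force: [1.0, -0.7, -0.5]
finger_gap: 0.145
gripper_force: 48.9
```

Emit:
apply_moves([
  [0,0,0.025,0,0,0,1],
  [0,0,0.015,0,0,0,1],
  [0,0,0.009,0,0,0,1],
  [0,0,0.006,0,0,0,1],
  [0,0,0,0,0,0,1],
  [0,0,0,0,0,0,1],
])

```text
t: 39.38
tcp_pos: [0.6043, 0.1757, -0.0238]
tool_rot: [1.0, -0.015, 0.0, -0.0]
force: [0.4, -0.1, -0.4]
finger_gap: 0.144
gripper_force: 49.0
```

Emit:
apply_moves([
  [0,0,0,0,0,0,0.2],
  [0,0,0,0,0,0,0.2],
  [0,0,0,0,0,0,0.2],
  [0,0,-0.02,0,0,0,0.2],
  [0,0,-0.04,0,0,0,0.2],
  [0,0,-0.05,0,0,0,0.2],
  [0,0,-0.04,0,0,0,0.2],
  [0,0,0,0,0,0,-0.2],
])

```text
t: 40.38
tcp_pos: [0.6073, 0.1761, 0.1315]
tool_rot: [1.0, -0.015, 0.005, -0.001]
force: [-0.4, 0.3, -0.6]
finger_gap: 0.59
gripper_force: 0.0
```

Emit:
apply_moves([
  [-0.015,0.04,0,0,0,0,-0.2],
  [-0.018,0.05,0,0,0,0,-0.2],
  [-0.02,0.058,0,0,0,0,-0.2],
  [-0.02,0.06,0,0,0,0,-0.2],
  [-0.02,0.06,0,0,0,0,-0.2],
  [-0.02,0.06,0,0,0,0,-0.2],
  [-0.02,0.058,0,0,0,0,-0.2],
  [-0.018,0.05,0.01,0,0,0,-0.2],
])

```text
t: 41.38
tcp_pos: [0.4403, -0.2559, 0.1162]
tool_rot: [1.0, -0.015, 0.001, 0.0]
force: [0.6, -0.1, 0.0]
finger_gap: 0.602
gripper_force: 0.0
```

Emit:
apply_moves([
  [-0.012,0.035,0.01,0,0,0,-0.2],
  [-0.005,0.02,0,0,0,-0.103,-0.2],
  [0,0,0,0,0,0,-0.2],
  [0,0,0,0,0,0,-0.2],
])

```text
t: 41.88
tcp_pos: [0.4222, -0.3069, 0.1057]
tool_rot: [0.999, 0.036, -0.0, -0.001]
force: [0.2, 0.1, -0.0]
finger_gap: 0.602
gripper_force: 0.0
```

```bash
python3 look.py w12
```

```text
tcp [ 0.4222 -0.3069  0.1057] phi 4.161042107524197 gap 0.6021896366812403 41.875
[ 0.4235 -0.3104] 4.266932729666516 0.12061977493176748 [ 70. 151. 158.] [285.972  172.2942]  tool dx,dy 0.0010566467689280127 0.003510786034746294 wz -0.0018481400033686785
[ 0.4223 -0.387 ] -17.041285565978146 0.1262354915715696 [113.  45.  64.] [381.0432 177.6545]  tool dx,dy -0.005716806710999385 0.07989896827673602 wz 0.3700504269893252
```

Emit:
apply_moves([
  [0.001,0.0035,0.04,0,0,0,-0.2],
  [0,0,0.04,0,0,0,-0.2],
  [0,0,0.03,0,0,0,-0.2],
  [0,0,0.015,0,0,0,-0.2],
  [0,0,0.007,0,0,0,-0.2],
  [0,0,0.0025,0,0,0,-0.2],
  [0,0,0,0,0,0,-0.2],
])

```text
t: 42.8
tcp_pos: [0.4242, -0.312, -0.028]
tool_rot: [0.999, 0.037, 0.0, 0.001]
force: [0.4, 0.6, 0.4]
finger_gap: 0.597
gripper_force: 0.0
```

Emit:
apply_moves([
  [0,0,0,0,0,0,1],
  [0,0,0,0,0,0,1],
  [0,0,0,0,0,0,1],
  [0,0,0,0,0,0,1],
  [0,0,0,0,0,0,1],
], force=50)

```text
t: 43.42
tcp_pos: [0.424, -0.312, -0.028]
tool_rot: [0.999, 0.037, 0.0, 0.0]
force: [-1.2, 0.6, 5.5]
finger_gap: 0.144
gripper_force: 50.1
```

Emit:
apply_moves([
  [0,0,-0.03,0,0,0,1],
  [0,0,-0.05,0,0,0,1],
  [0,0,-0.04,0,0,0.103,1],
  [0.005,-0.015,0,0,0,0,1],
  [0.0066,-0.0245,0,0,0,0,1],
])

```text
t: 44.05
tcp_pos: [0.4364, -0.2719, 0.0911]
tool_rot: [1.0, -0.015, 0.0, -0.0]
force: [0.2, -0.4, -1.0]
finger_gap: 0.145
gripper_force: 49.4
```

Emit:
apply_moves([
  [0.015,-0.05,0,0,0,0,1],
  [0.018,-0.058,0,0,0,0,1],
  [0.02,-0.06,0,0,0,0,1],
  [0.02,-0.06,0,0,0,0,1],
  [0.02,-0.06,0,0,0,0,1],
  [0.02,-0.06,0,0,0,0,1],
  [0.018,-0.058,0,0,0,0,1],
  [0.012,-0.05,0,0,0,0,1],
])

```text
t: 45.05
tcp_pos: [0.5908, 0.1793, 0.0894]
tool_rot: [1.0, -0.013, -0.001, 0.0]
force: [0.1, -0.1, -0.4]
finger_gap: 0.146
gripper_force: 49.4
```

Emit:
apply_moves([
  [0.008,-0.028,0,0,0,0,1],
  [0.004,-0.016,0,0,0,0,1],
  [0,0,0,0,0,0,1],
  [0,0,0.02,0,0,0,1],
  [0,0,0.03,0,0,0,1],
  [0,0,0,0,0,0,1],
  [0,0,0,0,0,0,1],
])

```text
t: 45.92
tcp_pos: [0.6053, 0.2191, 0.0419]
tool_rot: [1.0, -0.015, 0.0, 0.0]
force: [0.6, 1.2, -0.5]
finger_gap: 0.144
gripper_force: 49.4
```

Emit:
apply_moves([
  [0,-0.005,0.025,0,0,0,1],
  [0,0,0.018,0,0,0,1],
  [0,0,0.012,0,0,0,1],
  [0,0,0.007,0,0,0,1],
  [0,0,0.0035,0,0,0,1],
  [0,0,0,0,0,0,1],
  [0,0,0,0,0,0,1],
])

```text
t: 46.8
tcp_pos: [0.6056, 0.2251, -0.0238]
tool_rot: [1.0, -0.015, 0.0, -0.0]
force: [0.0, 0.1, -0.5]
finger_gap: 0.148
gripper_force: 49.5
```

Emit:
apply_moves([
  [0,0,0,0,0,0,0.2],
  [0,0,0,0,0,0,0.2],
  [0,0,0,0,0,0,0.2],
  [0,0,-0.02,0,0,0,0.2],
  [0,0,-0.04,0,0,0,0.2],
  [0,0,-0.05,0,0,0,0.2],
  [0,0,-0.04,0,0,0,0.2],
  [-0.005,0.03,0,0,0,0,-0.2],
])

```text
t: 47.8
tcp_pos: [0.6031, 0.1971, 0.132]
tool_rot: [1.0, -0.013, 0.006, -0.001]
force: [0.4, -1.1, -0.6]
finger_gap: 0.587
gripper_force: 0.0
```

Emit:
apply_moves([
  [-0.015,0.05,0,0,0,0,-0.2],
  [-0.018,0.058,0,0,0,0,-0.2],
  [-0.018,0.06,0,0,0,0,-0.2],
  [-0.018,0.06,0,0,0,0,-0.2],
  [-0.018,0.06,0,0,0,0,-0.2],
  [-0.018,0.06,0,0,0,0,-0.2],
  [-0.018,0.06,0,0,0,0,-0.2],
  [-0.015,0.055,0,0,0,0,-0.2],
])

```text
t: 48.8
tcp_pos: [0.4475, -0.2653, 0.1274]
tool_rot: [1.0, -0.015, 0.001, 0.001]
force: [1.1, -0.6, -0.5]
finger_gap: 0.599
gripper_force: 0.0
```

Emit:
apply_moves([
  [-0.01,0.05,0.01,0,0,0,-0.2],
  [-0.007,0.04,0.01,0,0,0,-0.2],
  [-0.003,0.028,0,0,0,0.134,-0.2],
  [0,0,0,0,0,0.135,-0.2],
  [0,0,0,0,0,0,-0.2],
  [0,0,0,0,0,0,-0.2],
])

```text
t: 49.55
tcp_pos: [0.4247, -0.38, 0.1066]
tool_rot: [0.989, -0.147, 0.0, 0.0]
force: [-0.9, -0.0, 1.0]
finger_gap: 0.6
gripper_force: 0.0
```

```bash
python3 look.py w13
```

```text
tcp [ 0.4247 -0.38    0.1066] phi -16.948523602551166 gap 0.6000826503909813 49.55
[ 0.428  -0.3886] -17.104981296649015 0.11982119579727693 [113.  45.  64.] [290.1339 167.3482]  tool dx,dy 0.005635091631331418 0.007227642603148514 wz 0.002730701902085575
```

Emit:
apply_moves([
  [0.0055,0.007,0.04,0,0,0,-0.2],
  [0,0,0.04,0,0,0,-0.2],
  [0,0,0.03,0,0,0,-0.2],
  [0,0,0.015,0,0,0,-0.2],
  [0,0,0.007,0,0,0,-0.2],
  [0,0,0.003,0,0,0,-0.2],
  [0,0,0,0,0,0,-0.2],
])

```text
t: 50.48
tcp_pos: [0.4283, -0.3891, -0.0284]
tool_rot: [0.989, -0.148, 0.001, 0.001]
force: [0.1, -0.3, -0.3]
finger_gap: 0.601
gripper_force: 0.0
```

Emit:
apply_moves([
  [0,0,0,0,0,0,1],
  [0,0,0,0,0,0,1],
  [0,0,0,0,0,0,1],
  [0,0,0,0,0,0,1],
  [0,0,0,0,0,0,1],
], force=50)

```text
t: 51.1
tcp_pos: [0.4281, -0.389, -0.0284]
tool_rot: [0.989, -0.149, 0.0, 0.0]
force: [0.6, 0.9, 5.2]
finger_gap: 0.145
gripper_force: 50.5
```

Emit:
apply_moves([
  [0,0,-0.03,0,0,0,1],
  [0,0,-0.05,0,0,0,1],
  [0,0,-0.04,0,0,-0.135,1],
  [0,0,0,0,0,-0.135,1],
  [0.005,-0.02,0,0,0,0,1],
  [0.01,-0.04,0,0,0,0,1],
])

```text
t: 51.85
tcp_pos: [0.4442, -0.3281, 0.0901]
tool_rot: [1.0, -0.017, -0.0, -0.0]
force: [0.3, 0.8, -0.8]
finger_gap: 0.144
gripper_force: 49.8
```

Emit:
apply_moves([
  [0.014,-0.055,0,0,0,0,1],
  [0.015,-0.06,0,0,0,0,1],
  [0.015,-0.06,0,0,0,0,1],
  [0.015,-0.06,0,0,0,0,1],
  [0.015,-0.06,0,0,0,0,1],
  [0.015,-0.06,0,0,0,0,1],
  [0.015,-0.06,0,0,0,0,1],
  [0.015,-0.055,0,0,0,0,1],
])

```text
t: 52.85
tcp_pos: [0.5748, 0.1408, 0.0895]
tool_rot: [1.0, -0.015, -0.002, -0.0]
force: [0.5, 0.0, -0.9]
finger_gap: 0.148
gripper_force: 49.8
```

Emit:
apply_moves([
  [0.012,-0.05,0,0,0,0,1],
  [0.008,-0.04,0,0,0,0,1],
  [0.004,-0.025,0,0,0,0,1],
  [0,0,0,0,0,0,1],
  [0,0,0,0,0,0,1],
  [0,0,0,0,0,0,1],
])

```text
t: 53.6
tcp_pos: [0.6036, 0.2501, 0.0907]
tool_rot: [1.0, -0.015, -0.001, 0.0]
force: [0.4, -0.7, -1.2]
finger_gap: 0.146
gripper_force: 49.8
```

Emit:
apply_moves([
  [0.0024,-0.012,0,0,0,0,1],
  [0,-0.01,0.02,0,0,0,1],
  [0,0,0.03,0,0,0,1],
  [0,0,0.02,0,0,0,1],
  [0,0,0,0,0,0,1],
  [0,0,0,0,0,0,1],
])

```text
t: 54.35
tcp_pos: [0.6075, 0.2738, 0.0211]
tool_rot: [1.0, -0.014, 0.0, -0.0]
force: [-0.1, -0.1, 0.1]
finger_gap: 0.146
gripper_force: 49.8
```

Emit:
apply_moves([
  [-0.001,0.001,0.02,0,0,0,1],
  [0,0,0.013,0,0,0,1],
  [0,0,0.008,0,0,0,1],
  [0,0,0.004,0,0,0,1],
  [0,0,0,0,0,0,1],
  [0,0,0,0,0,0,1],
])

```text
t: 55.1
tcp_pos: [0.6062, 0.2727, -0.024]
tool_rot: [1.0, -0.014, 0.0, -0.0]
force: [0.3, 1.3, -0.5]
finger_gap: 0.142
gripper_force: 49.9
```

Emit:
apply_moves([
  [0,0,0,0,0,0,0.2],
  [0,0,0,0,0,0,0.2],
  [0,0,0,0,0,0,0.2],
  [0,0,-0.02,0,0,0,0.2],
  [0,0,-0.04,0,0,0,0.2],
  [0,0,-0.05,0,0,0,0.2],
  [0,0,-0.05,0,0,0,0.2],
  [0,0.03,-0.05,0,0,0,-0.2],
])

```text
t: 56.1
tcp_pos: [0.6052, 0.2441, 0.1892]
tool_rot: [1.0, -0.013, 0.001, -0.001]
force: [0.7, -0.2, -0.4]
finger_gap: 0.592
gripper_force: 0.0
```

Emit:
apply_moves([
  [0.01,0.035,-0.04,0,0,0,-0.2],
  [0.01,0.035,-0.02,0,0,0,-0.2],
  [0.01,0.02,0,0,0,0,-0.2],
  [0,0,0,0,0,0,-0.2],
  [0,0,0,0,0,0,-0.2],
])

```text
t: 56.72
tcp_pos: [0.6312, 0.1528, 0.2442]
tool_rot: [1.0, -0.014, -0.002, -0.0]
force: [-0.4, -0.3, 0.1]
finger_gap: 0.602
gripper_force: 0.0
```

```bash
python3 - <<'E'
from h import *
s,im,C=shot("wrist","w14");print(s["tcp_pos"],s["tool_rot"],s["t"])
r,P,m=tray(im,C);print(r)
E
```

```text
[0.63121662 0.15281032 0.2441714 ] [ 9.99902654e-01 -1.38308393e-02 -1.81668322e-03 -3.01212924e-04] 56.725
((619.5888671875, 175.6202392578125), (276.54498291015625, 143.2672882080078), 88.4901123046875)
```

View pics/w14.png

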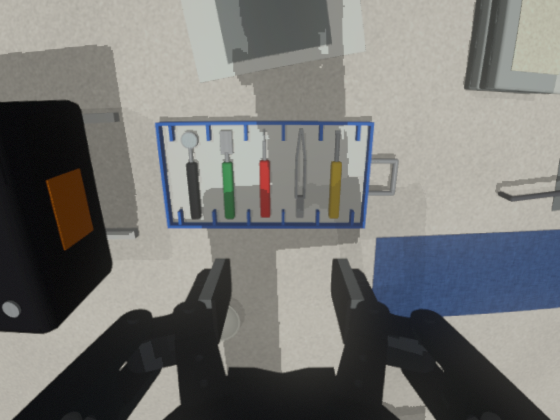

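The view shows the five instruments lying in their lanes in order from the loop: screwdriver (336,190), tweezers (300,175), probe (265,190), spatula (228,188) and mirror (193,190). Handles are on the robot's side and the tray has not moved.

```bash
python3 -c "
from station import *
print(sign_off())"
```

```text
the job is handed in; nothing more can be done
None
```

The job is handed in, with no verdict returned: the tray is about 57 mm clear of the camera head, the hook is back on its grey pad, and all five instruments lie flat in their own lanes in order, handles on the robot's side.

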